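Pan up the broken bisque, tip it in the crusher, shut and pin the lid

ROBOT

A 6-joint arm with a two-finger parallel gripper is mounted at the origin on the work surface. World frame = base frame: x ahead of the robot, y to its left, z up, the work surface at z = 0. Lengths are in m, angles in rad, forces in N, time in s.
With the tool pointing down it reaches from about 0.4 to 0.825 m from the base axis. Payload 7 kg.
Tool frame: the origin (TCP) lies at the very end of the fingers, on their centre line; the grasp point (between the pads) lies arm.grip_point_offset behind it (arm.grip_point_offset is the distance from the TCP to the grasp point, in m); z points along the fingers, y is the line along which they close (so a half turn about z gives the same grasp; the last joint's range is limited). The gripper opens to 88 mm and grips with 3 to 60 N. Pads are 19 mm wide; open, the fingers measure 130 mm over their backs; the gripper's body (78 mm by 193 mm) begins 47 mm behind the grasp point.
Start: joints at [-0.813, 0.359, 0.012, 0, -1.224, -0.288], TCP at [0.306, -0.602, 0.227] pointing down, gripper open.
Joint ranges: [-3.07, 3.07], [-1.43, 2.12], [-1.02, 1.25], [-3.03, 1.67], [-3.05, -0], [-3.03, 3.03]. Speed limits (rad/s): [2.39, 2.39, 3.01, 3.14, 3.14, 3.14].

INTERFACE

Orientations are given as [roll, pitch, yaw] about the fixed x, y, z axes, in that order (R = Rz(yaw) Ry(pitch) Rx(roll)).
In Python, from station import arm gives the robot as it stands.
- The arm moves only by the shell command python3 -m crank 'ROWS' [OPENING] [FORCE]. ROWS is JSON, a list of rows, each an object of numbers: "dx", "dy", "dz": the shift along the tool's x, y, z in cm; "wx", "wy", "wz": the turn, a rotation vector about the tool's x, y, z in degrees. A call has exactly 10 rows; each row is the pose to reach, as a shift and turn from the pose commanded when the call began, along the tool's axes at that moment; what a row does not reach only later rows make up. A row lasts 1/8 s, in which the tool goes at most 62.5 mm and 10.7 degrees, less where a joint would pass 70% of its speed; a pose out of reach is approached as far as the arm can. A call with a gripper value outside its range is refused whole. OPENING is the finger opening in cm, from 0 to 8.76, set as the call begins (- or left out, the last holds). The fingers move at their own pace and stop on an object; FORCE is the grip in N (left out, the last holds). Time passes only in rows, so rows that repeat a pose let the fingers close, or fill a call up. It gives the time, the measured TCP pose, the force, the opening and the grip force at its end, in the units of the state.
- arm.get_state(): the state, without advancing time (a new reading comes with each control period).
- arm.grab_frame(name): name is "scene" or "side" or "wrist"; returns the picture (400x640x3 uint8, red, green, blue); there is no depth.
- arm.calibration(name): a dict with "fx", "fy", "cx", "cy" (pixels), "dist_coeffs" ([k1, k2, p1, p2, k3] as OpenCV has them; the pictures are not rectified), "world_from_camera" (4x4, takes a point from camera to world coordinates). Camera axes: x right, y down, z forward; pixel columns grow to the right and rows downward; lengths in m; the calibration is good to about 2 mm. A picture is of the moment at which its call begins: read the wrist's pose just before it. calibration takes no time and is no camera call; for the wrist camera it gives the pose at the moment of the call.
- arm.job_done(): hands the job in; it is judged then, once.
Trained networks look in the newest picture that a camera, given by its name, has taken for a name from the list of things; names that differ only in an ending like _2 or _b are one class to them, and where a whole thing is asked for, a point or a joint stands for the part that bears it (a point fixed in the world has none). Each returns a list of dicts, best first, with "confidence" (0 to 1); they miss things now and then, are a little off and sometimes report something else, mostly with a low value. They report only what shows in the picture. A call takes as long as a camera call.
- arm.find_in(camera, query): "centre" ([x, y, z] in m, in world coordinates, good to about 4 mm: the middle of the surface that is visible of it).
- arm.masks_of(camera, query): "pixels" (400x640 bool, what is visible of it).
- arm.mark_of(camera, query): "centre" ([x, y, z] in m, in world coordinates, good to about 4 mm: a listed point, or the origin of a listed thing).
The state is a dict: "t": time; "q": joint angles; "qd": joint speeds; "joint_efforts": joint torques, N m; "eef_pos": TCP position; "ee_rot": TCP orientation; "force": force on the tool from outside, world axes, zero at the start; "moment": the same for the moment, N m; "width": finger opening in m; "gripper_force": force on a finger pad.
Only numpy, scipy, OpenCV 4.12 (cv2) and the standard library are available. Lean on these libraries where they do the work, as an engineer would, in place of code of your own. Each camera call takes 0.05 s, during which the arm holds its last target. There are 200 camera calls.

TASK

Clear the broken bowl shards off the bench: scoop them up with the dustpan, pushing against the backstop rail where it helps, and tip them all into the crusher's hopper; their edges are sharp, so never touch a shard with the fingers. Then shut the hopper lid and push the retaining pin through both lugs and the lid's tongue, right up to the pin's grip. Leave the dustpan lying flat on its rubber mat, and leave the tumblers and the glaze jar where they stand.

Things in the scene. Friction and masses are not known exactly. Their poses are not given: they have to be found in the camera images.
- backstop: Fixed wooden rail on the bench behind the shards, 24 (x) by 440 (y) by 40 mm high; origin at the centre of its underside, so its near face, which the dustpan is pushed towards, is the plane x = -12 mm of its frame. z up.
- shard1: Shard of a broken unglazed bowl, lying hollow side up, if present (2 to 4 of the four shards are there): an irregular saucer-like fragment 60 to 72 mm across, 6 mm thick, 11 to 13 mm high, its underside curved (radius 90 mm) so that the rim stands 4 to 7 mm off the bench. 40 to 85 g. Origin at the middle of its underside, z up.
- shard2: Shard of a broken unglazed bowl, lying hollow side up, if present (2 to 4 of the four shards are there): an irregular saucer-like fragment 60 to 72 mm across, 6 mm thick, 11 to 13 mm high, its underside curved (radius 90 mm) so that the rim stands 4 to 7 mm off the bench. 40 to 85 g. Origin at the middle of its underside, z up.
- shard3: Shard of a broken unglazed bowl, lying hollow side up, if present (2 to 4 of the four shards are there): an irregular saucer-like fragment 60 to 72 mm across, 6 mm thick, 11 to 13 mm high, its underside curved (radius 90 mm) so that the rim stands 4 to 7 mm off the bench. 40 to 85 g. Origin at the middle of its underside, z up.
- shard4: Shard of a broken unglazed bowl, lying hollow side up, if present (2 to 4 of the four shards are there): an irregular saucer-like fragment 60 to 72 mm across, 6 mm thick, 11 to 13 mm high, its underside curved (radius 90 mm) so that the rim stands 4 to 7 mm off the bench. 40 to 85 g. Origin at the middle of its underside, z up.
- scoop: Aluminium dustpan, 0.24 kg. Flat floor 110 (x) by 130 (y) by 2 mm; back wall 36 mm high at x = 0; side walls from x = 0 to 80 mm, 28 falling to 14 mm high, none beside the last 30 mm. Lip at x = +110. Square wooden handle 22 by 22 mm from x = -2 to -107 mm, its axis 38 mm above the underside; balance point near x = +8. Origin on the underside at the back wall, x to the lip, z up.
- scoop_grip (a point): A good place to grip the dustpan: on the axis of its handle at x = -35 mm, 38 mm above its underside.
- scoop_lip (a point): Middle of the dustpan's front lip, at its underside (x = +110 mm).
- mat: Rubber mat fixed on the bench where the dustpan lives, 260 (x) by 170 (y) by 4 mm; origin at the centre of its underside. The dustpan starts on it, with about the same origin and direction.
- hopper: Fixed sheet-steel feed hopper of the shard crusher: open-topped box 180 (x) by 220 (y) mm outside, walls 4 mm, rim 130 mm and inner floor 4 mm above the bench, base flange 4 mm high and 25 mm wide. Its front (-x) looks roughly at the robot; the lid is hinged along its far (+x) rim. Origin at bench height below the centre, z up.
- lid (a joint): Angle of the hopper's lid, a steel plate 186 (x) by 220 (y) by 5 mm: 0 = shut (top 135.5 mm above the bench), about 1.5 = standing open, 1.6 = stop. A stiff hinge: it stays where it is left; a few newtons at the free edge move it (0.65 N m of friction). Its latch tongue, 6 mm thick, stands 40 mm out of its underside at the right end of the free edge, so it points forward while the lid is open.
- lid_hinge (a point): Middle of the lid's hinge axis, which runs along the hopper's y: 92 mm behind the hopper's centre (+x), 133 mm above the bench.
- lid_edge (a point): Middle of the lid's free edge, on its outer face, 185 mm from the hinge axis.
- latch (a point): Centre of the latch, right front corner of the hopper (x = -122, y = -94, z = 112 mm in its frame). Two fixed 6 mm lugs on the front face stand 10 to 16 mm either side of it along the hopper's y, the outer one flush with the hopper's right side; the shut lid's 6 mm tongue hangs between them. A 14 mm hole along y goes through all three, in line when the lid is shut. Lugs reach 30 mm farther to -x.
- pin: Loose retaining pin, 115 mm long, lying on the bench: a square black grip 18 by 18 mm, 55 mm long, and a steel shaft 10 mm thick, 60 mm long with a 7 mm tapered tip. 90 g. Origin on the axis where shaft meets grip (the shoulder), x towards the tip, 9 mm above the bench as it lies.
- pin_grip (a point): On the pin's axis in the grip, 34 mm behind the shoulder: a good place to hold it.
- pin_tip (a point): Tip of the pin, 60 mm from the shoulder.
- tumbler1: Pale tumbler, 88 mm wide at the rim, 115 mm high, beyond the rail: leave alone. Origin at the centre of its underside.
- tumbler2: Grey clay tumbler, 88 mm wide at the rim, 115 mm high, beyond the rail: leave alone. Origin at the centre of its underside.
- glaze_jar: White jar, 70 mm wide, 90 mm high: leave alone. Origin at the centre of its underside.

How it is judged:
On the way, in this order (a step that is already met when the one before it is completed fails the run):
1. every shard lies in the hopper (x of shard1 in the frame of hopper between -0.09 and 0.09 m and y of shard1 in the frame of hopper between -0.11 and 0.11 m and z of each of shard1, shard2, shard3, shard4 in the frame of hopper below 0.115 m and x of shard2 in the frame of hopper between -0.09 and 0.09 m and y of shard2 in the frame of hopper between -0.11 and 0.11 m and x of shard3 in the frame of hopper between -0.09 and 0.09 m and y of shard3 in the frame of hopper between -0.11 and 0.11 m and x of shard4 in the frame of hopper between -0.09 and 0.09 m and y of shard4 in the frame of hopper between -0.11 and 0.11 m), for 0.2 s.
2. the lid is shut on them (all of step 1 and value of joint lid below 0.06 rad), for 0.2 s.
3. the pin is through both lugs and the tongue (value of joint lid below 0.06 rad and distance between pin and latch below 0.034 m and distance between pin_tip and latch below 0.05 m and angle between the x axis of pin and the y axis of hopper, either way round below 0.25 rad), for 0.2 s.
At the end, for the whole second after the job is handed in: All shards present lie in the hopper, below 115 mm; lid shut to 0.06 rad; pin through both lugs and tongue, in line to 0.25 rad, pushed to within 15 mm of its grip; dustpan flat (0.1 rad) on its mat, origin within 60 mm along and 50 mm across of the mat centre; at rest (all of step 1 and all of step 3 and linear speed of each of pin, scoop below 0.02 m/s and x of scoop in the frame of mat between -0.06 and 0.06 m and y of scoop in the frame of mat between -0.05 and 0.05 m and z of scoop in the frame of mat below 0.012 m and angle between scoop's own z axis and vertical below 0.1 rad); the robot touches nothing.
It fails at once if the fingers touch a shard (contact force between the fingers and shard1 above 1 N or contact force between the fingers and shard2 above 1 N or contact force between the fingers and shard3 above 1 N or contact force between the fingers and shard4 above 1 N).
It fails at once if a tumbler or the jar is moved more than 30 mm or tipped (distance of any of tumbler1, tumbler2, glaze_jar from where it was at the start of the episode above 0.03 m or angle between any of tumbler1, tumbler2, glaze_jar's own z axis and vertical above 0.3 rad).
Of shard1, shard2, shard3, shard4 only 2 to 4 are there at a start; the rules pass over those that are not, and their reading is None.
At some moment in a run one of shard1, shard2, shard3, shard4 may be knocked a few centimetres aside while the robot is not near it.
It also fails if it takes over 210 s, if anything falls off the work surface, if the arm or the gripper's body presses on something with over 40 N, if the wrist force passes 120 N, or if a joint passes its speed limit or range.

## Working session

There is one attempt and no reset: what is moved stays moved. The work goes in short steps, Python scripts to look and compute and a shell command to move; the robot and the scene stay as the last step left them, time stands still between calls to the robot, and variables do not carry over. Pictures are saved under pics/ and viewed, at most 14 in all, crops included, and the job is handed in when it is done.

```bash
ls; mkdir -p pics; cat > h.py <<'E'
import numpy as np, cv2, json
from station import arm
from scipy.spatial.transform import Rotation as R
def snap(c,fn=None):
    im=arm.grab_frame(c)
    if fn: cv2.imwrite('pics/'+fn,cv2.cvtColor(im,cv2.COLOR_RGB2BGR))
    return im
def ray(c,px):
    k=arm.calibration(c);K=np.array([[k['fx'],0,k['cx']],[0,k['fy'],k['cy']],[0,0,1]])
    u=cv2.undistortPoints(np.array(px,float).reshape(-1,1,2),K,np.array(k['dist_coeffs'],float)).reshape(-1,2)
    T=np.array(k['world_from_camera']);d=np.c_[u,np.ones(len(u))]@T[:3,:3].T
    return T[:3,3],d
def onz(c,px,z):
    o,d=ray(c,px); return o+d*((z-o[2])/d[:,2])[:,None]
def proj(c,P):
    k=arm.calibration(c);K=np.array([[k['fx'],0,k['cx']],[0,k['fy'],k['cy']],[0,0,1]])
    T=np.linalg.inv(np.array(k['world_from_camera']))
    return cv2.projectPoints(np.array(P,float).reshape(-1,1,3),cv2.Rodrigues(T[:3,:3])[0],T[:3,3],K,np.array(k['dist_coeffs'],float))[0].reshape(-1,2)
E
python3 - <<'E'
from h import *
print(arm.get_state(), arm.grip_point_offset)
for c in('scene','side','wrist'):
    snap(c,c+'0.png')
    print(c,np.round(arm.calibration(c)['world_from_camera'],3).tolist())
    for q in ['backstop','shard1','scoop','scoop_grip','scoop_lip','mat','hopper','lid_hinge','lid_edge','latch','pin','pin_grip','pin_tip','tumbler1','tumbler2','glaze_jar']:
        try: print(q,[(np.round(m['centre'],3).tolist(),round(m['confidence'],2)) for m in arm.mark_of(c,q)][:5])
        except Exception as e: print(q,e)
print(arm.get_state()['t'])
E
```

```text
pics
{'t': 0.0, 'q': array([-8.12919349e-01,  3.59380112e-01,  1.10830099e-02, -3.55168961e-04,
       -1.22410888e+00, -2.88100081e-01]), 'qd': array([ 9.52348726e-05, -1.37442184e-03,  9.44260311e-04, -2.84752605e-04,
       -7.77038829e-04, -7.50637670e-04]), 'joint_efforts': array([ 6.93874408e-04, -5.82723820e+01,  2.93064505e+01,  6.99728027e+00,
        7.11413290e-03, -1.39850308e-04]), 'eef_pos': array([ 0.3053246 , -0.60145684,  0.22563668]), 'ee_rot': array([ 3.13995447e+00, -1.37274023e-04, -2.67193660e+00]), 'force': array([-0.20440298,  0.06783643,  0.57710936]), 'moment': array([-0.02175634,  0.00827447,  0.05638569]), 'gripper_force': 0.0, 'width': 0.08760750608562239} 0.0188
scene [[0.738, 0.525, -0.425, 1.064], [0.675, -0.588, 0.446, -0.488], [-0.016, -0.616, -0.788, 1.008], [0.0, 0.0, 0.0, 1.0]]
backstop [([0.662, -0.096, 0.001], 0.7)]
shard1 [([0.602, -0.143, 0.0], 0.89), ([0.571, -0.047, -0.001], 0.78), ([0.587, 0.034, -0.004], 0.68), ([0.594, -0.248, -0.001], 0.58)]
scoop [([0.472, -0.344, 0.007], 0.73), ([0.661, -0.098, -0.0], 0.31)]
scoop_grip [([0.438, -0.332
[... 1149 characters left out ...]
pper [([0.434, 0.401, 0.007], 0.78)]
lid_hinge [([0.507, 0.456, 0.132], 0.89), ([0.586, 0.035, -0.001], 0.73)]
lid_edge [([0.495, 0.445, 0.317], 0.66)]
latch [([0.388, 0.252, 0.11], 0.96), ([0.502, 0.454, 0.129], 0.47)]
pin [([0.584, 0.215, 0.007], 0.39)]
pin_grip [([0.55, 0.208, 0.012], 0.38)]
pin_tip [([0.642, 0.226, 0.005], 0.53)]
tumbler1 []
tumbler2 []
glaze_jar [([0.747, 0.241, 0.001], 0.96)]
wrist [[-0.453, 0.856, 0.25, 0.239], [0.892, 0.435, 0.126, -0.635], [-0.0, 0.28, -0.96, 0.385], [0.0, 0.0, 0.0, 1.0]]
backstop []
shard1 []
scoop []
scoop_grip []
scoop_lip []
mat []
hopper []
lid_hinge []
lid_edge []
latch []
pin []
pin_grip []
pin_tip []
tumbler1 []
tumbler2 []
glaze_jar []
2.55
```

View pics/scene0.png

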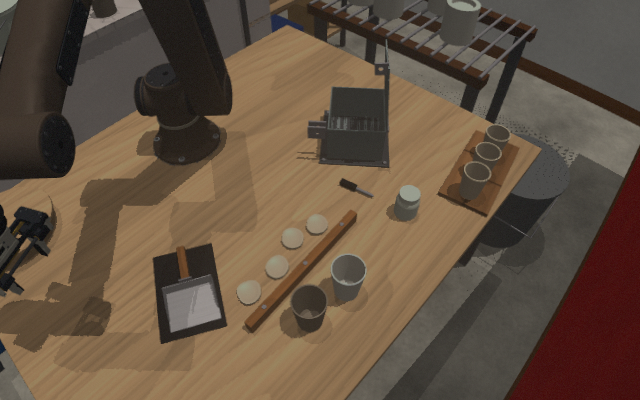

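View pics/side0.png

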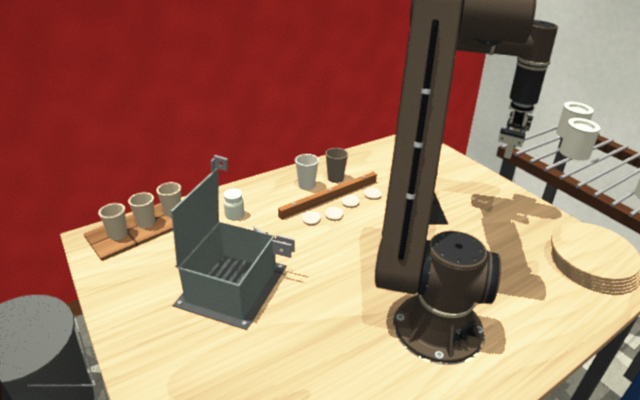

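The scene view shows four shards in a row, at (249,292), (277,267), (292,238) and (317,224). The rail behind them runs from (250,325) to (355,213), the pan lies on its mat near (190,300), and the pin is near (355,188). The side view confirms that the lid stands open and the latch lugs are near (285,243). The network positions agree with both pictures.

```bash
cat >> h.py <<'E'
def tool(yaw,tilt,flip=1):
    """tool R: pan-like frame heading yaw; tilt(deg)>0: fingers point forward; flip: sign of tool y vs frame y"""
    Rf=R.from_euler('z',yaw)*R.from_euler('y',-tilt,degrees=True)
    m=Rf.as_matrix(); X,Y,Z=m.T
    return R.from_matrix(np.c_[-X if flip>0 else X, Y if flip>0 else -Y, -Z])
def go(p,Rt,s=None):
    s=s or arm.get_state(); R0=R.from_euler('xyz',s['ee_rot'])
    d=R0.inv().apply(np.array(p)-s['eef_pos'])*100; w=(R0.inv()*Rt).as_rotvec(degrees=True)
    print('dx %.2f dy %.2f dz %.2f wx %.1f wy %.1f wz %.1f'%(*d,*w),'|w| %.0f'%np.linalg.norm(w))
E
python3 - <<'E'
from h import *
def rect(c,q,z):
    m=arm.masks_of(c,q)
    if not m: print(c,q,'none');return
    ys,xs=np.nonzero(m[0]['pixels']); P=onz(c,np.c_[xs,ys],z)[:,:2]
    (cx,cy),(w,h),a=cv2.minAreaRect((P*1000).astype(np.float32)); print(c,q,round(m[0]['confidence'],2),np.round([cx,cy,w,h,a],1))
for c in('scene','side'):
    snap(c)
    for q,z in(('backstop',.03),('mat',.004),('pin',.009),('scoop',.01)): rect(c,q,z)
Y=np.radians(-30)
for f in(1,-1):
    Rt=tool(Y,25,f); g=np.array([0.472,-0.344,0.042])+R.from_euler('z',Y).apply([-.035,0,0])
    go(g+Rt.apply([0,0,-.08+.0188]),Rt); print(g)
E
```

```text
scene backstop 0.82 [666.2 -98.2  39.4 450.2   3.5]
scene mat 0.71 [ 470.5 -355.4  169.7  261.4   59.3]
scene pin 0.47 [584.9 209.1 113.8  28.1   7.5]
scene scoop 0.81 [ 459.  -345.5  136.5  250.7   61.6]
side backstop 0.91 [654.2 -92.7  74.1 468.5   3.4]
side mat 0.8 [ 394.9 -387.    59.2  184.7   45.9]
side pin none
side scoop 0.55 [889.  329.  168.8 682.3  61.8]
dx -23.19 dy 20.56 dz 12.91 wx 12.4 wy -22.9 wz 56.0 |w| 62
[ 0.44168911 -0.3265      0.042     ]
dx -23.19 dy 20.56 dz 12.91 wx 26.8 wy 14.5 wz -120.8 |w| 125
[ 0.44168911 -0.3265      0.042     ]
```

```bash
python3 -m crank '[{"dx":-23,"dy":20.5,"dz":5,"wx":21.4,"wy":11.6,"wz":-96.6},{"dx":-23,"dy":20.5,"dz":5,"wx":21.4,"wy":11.6,"wz":-96.6},{"dx":-23,"dy":20.5,"dz":5,"wx":21.4,"wy":11.6,"wz":-96.6},{"dx":-23,"dy":20.5,"dz":5,"wx":21.4,"wy":11.6,"wz":-96.6},{"dx":-23,"dy":20.5,"dz":5,"wx":21.4,"wy":11.6,"wz":-96.6},{"dx":-23,"dy":20.5,"dz":5,"wx":21.4,"wy":11.6,"wz":-96.6},{"dx":-23,"dy":20.5,"dz":5,"wx":21.4,"wy":11.6,"wz":-96.6},{"dx":-23,"dy":20.5,"dz":5,"wx":21.4,"wy":11.6,"wz":-96.6},{"dx":-23,"dy":20.5,"dz":5,"wx":21.4,"wy":11.6,"wz":-96.6},{"dx":-23,"dy":20.5,"dz":5,"wx":21.4,"wy":11.6,"wz":-96.6}]' 8
python3 - <<'E'
from h import *
print(np.round(arm.get_state()['q'],2))
snap('wrist','w1.png')
for q in('scoop','scoop_grip','scoop_lip','mat'): print(q,[(np.round(m['centre'],3).tolist(),round(m['confidence'],2)) for m in arm.mark_of('wrist',q)][:2])
Y=np.radians(-30);Rt=tool(Y,25,-1); g=np.array([0.472,-0.344,0.042])+R.from_euler('z',Y).apply([-.035,0,0])
go(g+Rt.apply([0,0,-.08+.0188]),Rt); go(g+Rt.apply([0,0,.0188]),Rt)
E
```

```text
t: 4.3
eef_pos: [0.4172, -0.3148, 0.1767]
ee_rot: [-3.056, -0.367, -0.976]
force: [0.5, -0.2, 0.1]
width: 0.0794
gripper_force: 0.0
[-0.14 -0.07 -0.86  0.44 -0.51  0.4 ]
scoop [([0.468, -0.343, 0.002], 0.68)]
scoop_grip [([0.445, -0.331, 0.038], 0.83)]
scoop_lip [([0.564, -0.402, 0.004], 0.95)]
mat [([0.466, -0.353, 0.0], 0.91)]
dx -2.89 dy 0.46 dz 7.38 wx 5.4 wy 2.9 wz -24.2 |w| 25
dx -2.66 dy -0.35 dz 15.34 wx 5.4 wy 2.9 wz -24.2 |w| 25
```

View pics/w1.png

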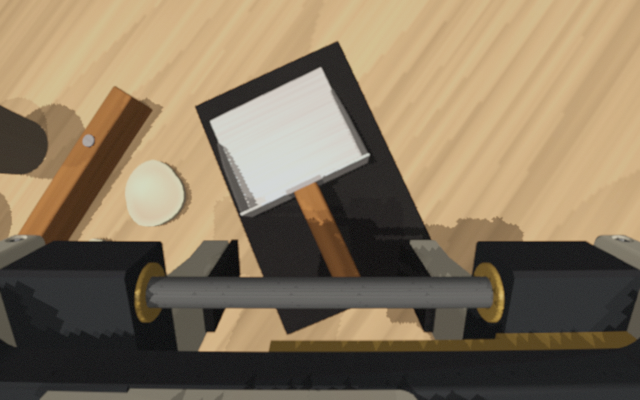

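The wrist view shows the pan around (290,140) with its handle running down to (350,275), between the open fingers. Next I grasp the handle.

```bash
python3 -m crank '[{"dx":-2.9,"dy":0.4,"dz":6,"wx":5.5,"wy":3,"wz":-25},{"dx":-2.9,"dy":0.4,"dz":6,"wx":5.5,"wy":3,"wz":-25},{"dx":-2.9,"dy":0.4,"dz":7.3,"wx":5.5,"wy":3,"wz":-25},{"dx":-2.9,"dy":0.4,"dz":7.3,"wx":5.5,"wy":3,"wz":-25},{"dx":-2.9,"dy":0.4,"dz":7.3,"wx":5.5,"wy":3,"wz":-25},{"dx":-2.9,"dy":0.4,"dz":7.3,"wx":5.5,"wy":3,"wz":-25},{"dx":-2.9,"dy":0.4,"dz":7.3,"wx":5.5,"wy":3,"wz":-25},{"dx":-2.9,"dy":0.4,"dz":7.3,"wx":5.5,"wy":3,"wz":-25},{"dx":-2.9,"dy":0.4,"dz":7.3,"wx":5.5,"wy":3,"wz":-25},{"dx":-2.9,"dy":0.4,"dz":7.3,"wx":5.5,"wy":3,"wz":-25}]' 8
python3 - <<'E'
from h import *
print(np.round(arm.get_state()['q'],2))
Y=np.radians(-30.8);Rt=tool(Y,25,-1); g=np.array([0.470,-0.3435,0.042])+R.from_euler('z',Y).apply([-.035,0,0])
go(g+Rt.apply([0,0,.0188]),Rt)
E
```

```text
t: 5.8
eef_pos: [0.4209, -0.3193, 0.109]
ee_rot: [-3.131, -0.418, -0.508]
force: [-0.4, 0.8, 0.3]
width: 0.08
gripper_force: 0.0
[-0.28  0.03 -1.02  0.6  -0.14  0.77]
dx -0.89 dy -0.26 dz 8.80 wx -1.3 wy 1.0 wz 1.6 |w| 2
```

```bash
python3 - <<'E'
from h import *
Y=np.radians(-30.8);Rt=tool(Y,5,-1); g=np.array([0.470,-0.3435,0.042])+R.from_euler('z',Y).apply([-.035,0,0])
go(g+Rt.apply([0,0,.0188-.06]),Rt);go(g+Rt.apply([0,0,.0188]),Rt)
E
```

```text
dx 0.42 dy -0.36 dz 3.03 wx -1.0 wy -19.0 wz 1.8 |w| 19
dx -1.53 dy -0.28 dz 8.70 wx -1.0 wy -19.0 wz 1.8 |w| 19
```

```bash
python3 -m crank '[{"dx":0.4,"dy":-0.3,"dz":1,"wx":-1,"wy":-10,"wz":1},{"dx":0.4,"dy":-0.3,"dz":2,"wx":-1,"wy":-19,"wz":1.8},{"dx":0.4,"dy":-0.3,"dz":3,"wx":-1,"wy":-19,"wz":1.8},{"dx":0,"dy":-0.3,"dz":4.2,"wx":-1,"wy":-19,"wz":1.8},{"dx":-0.5,"dy":-0.3,"dz":5.6,"wx":-1,"wy":-19,"wz":1.8},{"dx":-1,"dy":-0.3,"dz":7,"wx":-1,"wy":-19,"wz":1.8},{"dx":-1.3,"dy":-0.3,"dz":8,"wx":-1,"wy":-19,"wz":1.8},{"dx":-1.5,"dy":-0.3,"dz":8.6,"wx":-1,"wy":-19,"wz":1.8},{"dx":-1.5,"dy":-0.3,"dz":8.6,"wx":-1,"wy":-19,"wz":1.8},{"dx":-1.5,"dy":-0.3,"dz":8.6,"wx":-1,"wy":-19,"wz":1.8}]' 8
python3 - <<'E'
from h import *
print(np.round(arm.get_state()['q'],2))
Y=np.radians(-30.8);Rt=tool(Y,5,-1); g=np.array([0.470,-0.3435,0.042])+R.from_euler('z',Y).apply([-.035,0,0])
go(g+Rt.apply([0,0,.0188]),Rt)
E
```

```text
t: 7.05
eef_pos: [0.4415, -0.3263, 0.0246]
ee_rot: [-3.141, -0.087, -0.538]
force: [0.2, 0.5, 1.0]
width: 0.0801
gripper_force: 0.0
[-0.26  0.33 -0.6   0.04 -0.56  1.26]
dx -0.02 dy 0.02 dz 0.13 wx -0.1 wy 0.0 wz -0.0 |w| 0
```

```bash
cat >> h.py <<'E'
HY=np.radians(38.2); HO=np.array([.433,.400,0])
RY=np.radians(3.5); RN=np.array([np.cos(RY),np.sin(RY)]); RT=np.array([-RN[1],RN[0]])
def st(p): return np.round([np.dot(p[:2],RN),np.dot(p[:2],RT)],4)
def lip(p,yaw,pitch,s=None):
    """tool move that brings the pan's lip (underside middle) to p, heading yaw(rad), pitch deg (lip down +)"""
    Rp=R.from_euler('z',yaw)*R.from_euler('y',pitch,degrees=True)
    m=(Rp*R.from_euler('y',-5,degrees=True)).as_matrix(); Rt=R.from_matrix(np.c_[m[:,0],-m[:,1],-m[:,2]])
    go(np.array(p)+Rp.apply([-.145,0,.0393])+Rt.apply([0,0,.0188]),Rt,s)
def marks(c,q,n=5,f=arm.mark_of): return [(np.round(m['centre'],3).tolist(),round(m['confidence'],2)) for m in f(c,q)][:n]
E
python3 -m crank '[{"dx":0},{"dx":0},{"dx":0},{"dx":0},{"dx":0},{"dx":0},{"dx":0},{"dx":0},{"dx":0},{"dx":0}]' 0.5 60
python3 -m crank '[{"dz":-1},{"dz":-2},{"dz":-4},{"dz":-6},{"dz":-8},{"dz":-8},{"dz":-8},{"dz":-8},{"dz":-8},{"dz":-8}]'
python3 - <<'E'
from h import *
snap('wrist','w2.png')
for q in('scoop','scoop_lip'): print(q,marks('wrist',q,2))
for c in ('scene','side'):
    snap(c)
    for m in marks(c,'shard1'): print(c,m,st(m[0]))
s=arm.get_state(); Rt=R.from_euler('xyz',s['ee_rot']); 
Rp=Rt*R.from_euler('x',180,degrees=True)*R.from_euler('y',5,degrees=True)
g=s['eef_pos']-Rt.apply([0,0,.0188]); print('expected origin,lip',g+Rp.apply([.035,0,-.0393]),g+Rp.apply([.145,0,-.0393]))
E
```

```text
scoop [([0.471, -0.342, 0.002], 0.82)]
scoop_lip []
scene ([0.604, -0.144, -0.001], 0.89) [ 0.5941 -0.1806]
scene ([0.588, 0.031, 0.001], 0.72) [ 0.5888 -0.005 ]
scene ([0.569, -0.05, -0.001], 0.64) [ 0.5649 -0.0846]
scene ([0.596, -0.242, 0.001], 0.62) [ 0.5801 -0.2779]
side ([0.586, 0.036, -0.002], 0.65) [5.871e-01 2.000e-04]
side ([0.596, -0.143, 0.002], 0.56) [ 0.5862 -0.1791]
side ([0.598, -0.251, 0.0], 0.47) [ 0.5816 -0.287 ]
side ([0.566, -0.046, -0.004], 0.46) [ 0.5621 -0.0805]
expected origin,lip [ 0.4700524  -0.34331262  0.00389305] [ 0.56452391 -0.39966094  0.00385639]$[0]: bad value
$[0]: bad value
```

View pics/w2.png

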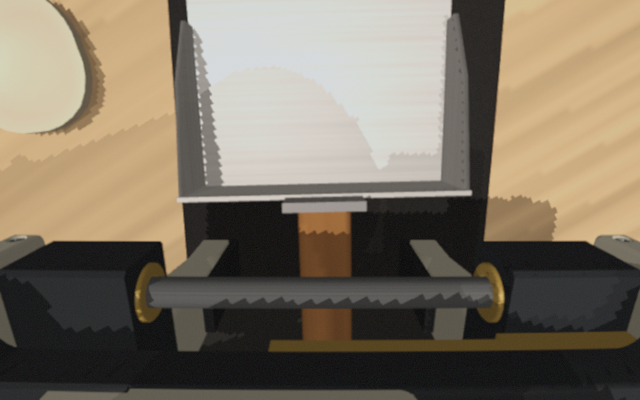

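The wrist view shows the handle at (325,270), centred between the fingers. The moves were refused because a row needs all six keys.

```bash
python3 -m crank '[{"dx":0,"dy":0,"dz":0,"wx":0,"wy":0,"wz":0},{"dx":0,"dy":0,"dz":0,"wx":0,"wy":0,"wz":0},{"dx":0,"dy":0,"dz":0,"wx":0,"wy":0,"wz":0},{"dx":0,"dy":0,"dz":0,"wx":0,"wy":0,"wz":0},{"dx":0,"dy":0,"dz":0,"wx":0,"wy":0,"wz":0},{"dx":0,"dy":0,"dz":0,"wx":0,"wy":0,"wz":0},{"dx":0,"dy":0,"dz":0,"wx":0,"wy":0,"wz":0},{"dx":0,"dy":0,"dz":0,"wx":0,"wy":0,"wz":0},{"dx":0,"dy":0,"dz":0,"wx":0,"wy":0,"wz":0},{"dx":0,"dy":0,"dz":0,"wx":0,"wy":0,"wz":0}]' 0.5 60
python3 -m crank '[{"dx":0,"dy":0,"dz":-1,"wx":0,"wy":0,"wz":0},{"dx":0,"dy":0,"dz":-2,"wx":0,"wy":0,"wz":0},{"dx":0,"dy":0,"dz":-4,"wx":0,"wy":0,"wz":0},{"dx":0,"dy":0,"dz":-6,"wx":0,"wy":0,"wz":0},{"dx":0,"dy":0,"dz":-8,"wx":0,"wy":0,"wz":0},{"dx":0,"dy":0,"dz":-8,"wx":0,"wy":0,"wz":0},{"dx":0,"dy":0,"dz":-8,"wx":0,"wy":0,"wz":0},{"dx":0,"dy":0,"dz":-8,"wx":0,"wy":0,"wz":0},{"dx":0,"dy":0,"dz":-8,"wx":0,"wy":0,"wz":0},{"dx":0,"dy":0,"dz":-8,"wx":0,"wy":0,"wz":0}]'
python3 - <<'E'
from h import *
for c in('wrist','scene'):
    snap(c)
    for q in('scoop','scoop_lip'): print(c,q,marks(c,q,2))
s=arm.get_state(); Rt=R.from_euler('xyz',s['ee_rot']); 
Rp=Rt*R.from_euler('x',180,degrees=True)*R.from_euler('y',5,degrees=True)
g=s['eef_pos']-Rt.apply([0,0,.0188]); print('expected origin,lip',g+Rp.apply([.035,0,-.0393]),g+Rp.apply([.145,0,-.0393]))
# target 1: shard A at t=-.284 in left half; lip s=.52
def P(s_,t,z): return np.r_[s_*RN+t*RT,z]
lip(P(.515,-.284-.031,.06),RY,2)
lip(P(.515,-.284-.031,.0),RY,2)
E
```

```text
t: 8.65
eef_pos: [0.4411, -0.3262, 0.0242]
ee_rot: [-3.141, -0.086, -0.538]
force: [-1.6, -1.2, 1.2]
width: 0.0216
gripper_force: 60.0
t: 9.9
eef_pos: [0.4351, -0.3227, 0.1035]
ee_rot: [-3.141, -0.086, -0.538]
force: [0.2, -0.7, -2.0]
width: 0.0215
gripper_force: 60.0
wrist scoop [([0.467, -0.34, 0.083], 0.85), ([0.438, -0.322, 0.122], 0.17)]
wrist scoop_lip []
scene scoop [([0.466, -0.341, 0.085], 0.89)]
scene scoop_lip [([0.563, -0.397, 0.08], 0.64)]
expected origin,lip [ 0.46392897 -0.3398182   0.08332979] [ 0.55839518 -0.39617534  0.08324397]
dx -5.54 dy -0.40 dz 1.36 wx 2.3 wy -1.9 wz -34.2 |w| 34
dx -6.05 dy -0.39 dz 7.34 wx 2.3 wy -1.9 wz -34.2 |w| 34
```

```bash
sed -i 's/-.145,0,.0393/-.147,0,.0393/' h.py; cat >> h.py <<'E'
def P(s_,t,z): return np.r_[s_*RN+t*RT,z]
E
python3 - <<'E'
from h import *
lip(P(.53,.023,.06),RY,2)
E
```

```text
dx -23.45 dy -29.05 dz -0.17 wx 2.3 wy -1.9 wz -34.2 |w| 34
```

```bash
python3 -m crank '[{"dx":-4,"dy":-5,"dz":0,"wx":1,"wy":-1,"wz":-9},{"dx":-8,"dy":-10,"dz":0,"wx":2,"wy":-1.9,"wz":-18},{"dx":-12,"dy":-15,"dz":0,"wx":2.3,"wy":-1.9,"wz":-27},{"dx":-16,"dy":-20,"dz":0,"wx":2.3,"wy":-1.9,"wz":-34},{"dx":-20,"dy":-25,"dz":0,"wx":2.3,"wy":-1.9,"wz":-34},{"dx":-23.4,"dy":-29,"dz":-0.1,"wx":2.3,"wy":-1.9,"wz":-34.2},{"dx":-23.4,"dy":-29,"dz":-0.1,"wx":2.3,"wy":-1.9,"wz":-34.2},{"dx":-23.4,"dy":-29,"dz":-0.1,"wx":2.3,"wy":-1.9,"wz":-34.2},{"dx":-23.4,"dy":-29,"dz":-0.1,"wx":2.3,"wy":-1.9,"wz":-34.2},{"dx":-23.4,"dy":-29,"dz":-0.1,"wx":2.3,"wy":-1.9,"wz":-34.2}]'
python3 - <<'E'
from h import *
for c in('wrist','scene'):
    snap(c,c+'3.png')
    for q in('scoop','scoop_lip','shard1','backstop'): print(c,q,[(m,st(m[0])) for m in marks(c,q,4)])
print(arm.get_state()['q'].round(2))
lip(P(.53,.023,.0),RY,2); lip(P(.640,.023,.0),RY,2)
E
```

```text
t: 11.45
eef_pos: [0.3837, 0.0445, 0.0849]
ee_rot: [3.141, -0.052, 0.057]
force: [0.2, -0.2, -2.2]
width: 0.0217
gripper_force: 60.0
wrist scoop [(([0.418, 0.051, 0.062], 0.59), array([0.4203, 0.0254]))]
wrist scoop_lip [(([0.416, 0.049, 0.063], 0.59), array([0.4182, 0.0235]))]
wrist shard1 []
wrist backstop []
scene scoop [(([0.42, 0.049, 0.065], 0.67), array([0.4222, 0.0233]))]
scene scoop_lip [(([0.528, 0.056, 0.056], 0.9), array([0.5304, 0.0237]))]
scene shard1 [(([0.569, -0.047, 0.001], 0.89), array([ 0.5651, -0.0816])), (([0.591, 0.036, -0.002], 0.85), array([ 5.921e-01, -1.000e-04])), (([0.601, -0.142, 0.002], 0.72), array([ 0.5912, -0.1784])), (([0.596, -0.246, 0.001], 0.71), array([ 0.5799, -0.2819]))]
scene backstop [(([0.658, -0.097, 0.002], 0.62), array([ 0.6509, -0.137 ]))]
[ 0.67 -0.01 -0.84  0.05 -0.69  0.92]
dx -0.33 dy -0.08 dz 5.92 wx 0.0 wy -0.0 wz -0.0 |w| 0
dx 10.65 dy -0.08 dz 6.50 wx 0.0 wy -0.0 wz -0.0 |w| 0
```

View pics/wrist3.png

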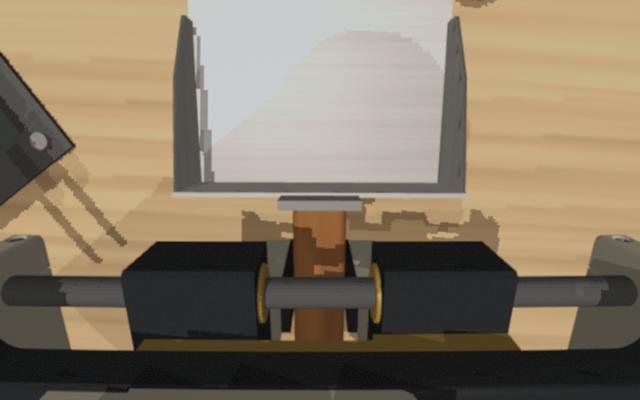

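The wrist view shows the pan straight ahead: back wall along row 190, side walls at columns 180 and 460, and the handle held at (320,250). Next I lower it and push.

```bash
python3 -m crank '[{"dx":-0.3,"dy":-0.1,"dz":1.5,"wx":0,"wy":0,"wz":0},{"dx":-0.3,"dy":-0.1,"dz":3,"wx":0,"wy":0,"wz":0},{"dx":-0.3,"dy":-0.1,"dz":4.3,"wx":0,"wy":0,"wz":0},{"dx":-0.3,"dy":-0.1,"dz":5.2,"wx":0,"wy":0,"wz":0},{"dx":-0.3,"dy":-0.1,"dz":5.6,"wx":0,"wy":0,"wz":0},{"dx":-0.3,"dy":-0.1,"dz":5.8,"wx":0,"wy":0,"wz":0},{"dx":-0.3,"dy":-0.1,"dz":5.9,"wx":0,"wy":0,"wz":0},{"dx":-0.3,"dy":-0.1,"dz":5.9,"wx":0,"wy":0,"wz":0},{"dx":-0.3,"dy":-0.1,"dz":5.9,"wx":0,"wy":0,"wz":0},{"dx":-0.3,"dy":-0.1,"dz":5.9,"wx":0,"wy":0,"wz":0}]'
python3 - <<'E'
from h import *
lip(P(.63,.023,-.001),RY,2)
E
```

```text
t: 13.2
eef_pos: [0.3837, 0.0468, 0.026]
ee_rot: [3.141, -0.053, 0.06]
force: [-0.2, 0.6, -1.9]
width: 0.0215
gripper_force: 60.0
dx 9.94 dy 0.03 dz 0.66 wx 0.0 wy -0.0 wz -0.0 |w| 0
```

```bash
python3 -m crank '[{"dx":1,"dy":0,"dz":0.2,"wx":0,"wy":0,"wz":0},{"dx":2,"dy":0,"dz":0.27,"wx":0,"wy":0,"wz":0},{"dx":3,"dy":0,"dz":0.32,"wx":0,"wy":0,"wz":0},{"dx":4,"dy":0,"dz":0.37,"wx":0,"wy":0,"wz":0},{"dx":5,"dy":0,"dz":0.42,"wx":0,"wy":0,"wz":0},{"dx":6,"dy":0,"dz":0.47,"wx":0,"wy":0,"wz":0},{"dx":7,"dy":0,"dz":0.53,"wx":0,"wy":0,"wz":0},{"dx":8,"dy":0,"dz":0.58,"wx":0,"wy":0,"wz":0},{"dx":9,"dy":0,"dz":0.63,"wx":0,"wy":0,"wz":0},{"dx":9.7,"dy":0,"dz":0.67,"wx":0,"wy":0,"wz":0}]'
python3 - <<'E'
from h import *
for c in('wrist','scene'):
    snap(c,c+'4.png')
    for q in('scoop_lip','shard1'): print(c,q,[(m,st(m[0])) for m in marks(c,q,4)])
lip(P(.64,.023,-.001),RY,2)
E
```

```text
t: 14.45
eef_pos: [0.4814, 0.0527, 0.0243]
ee_rot: [3.141, -0.053, 0.06]
force: [-1.6, 0.2, 0.6]
width: 0.0213
gripper_force: 60.0
wrist scoop_lip []
wrist shard1 [(([0.564, -0.046, 0.001], 0.87), array([ 0.5601, -0.0803]))]
scene scoop_lip [(([0.627, 0.064, -0.002], 0.79), array([0.6297, 0.0256]))]
scene shard1 [(([0.57, -0.051, 0.0], 0.83), array([ 0.5658, -0.0857])), (([0.6, -0.142, -0.001], 0.74), array([ 0.5902, -0.1784])), (([0.612, 0.037, -0.002], 0.62), array([ 6.131e-01, -4.000e-04]))]
dx 1.20 dy 0.04 dz 0.05 wx 0.0 wy -0.1 wz -0.0 |w| 0
```

View pics/wrist4.png

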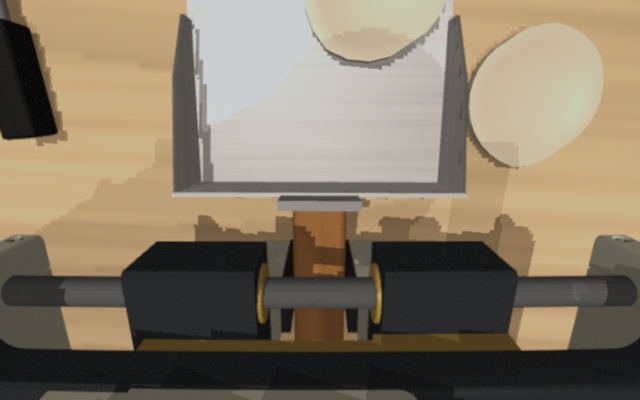

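The shard is riding onto the pan at (375,20) in the wrist view, and its neighbour at (535,95) is clear beside the wall. I push on to the rail, then lift with the lip raised.

```bash
python3 -m crank '[{"dx":0.3,"dy":0,"dz":0.02,"wx":0,"wy":0,"wz":0},{"dx":0.6,"dy":0,"dz":0.03,"wx":0,"wy":0,"wz":0},{"dx":0.8,"dy":0,"dz":0.04,"wx":0,"wy":0,"wz":0},{"dx":1,"dy":0,"dz":0.05,"wx":0,"wy":0,"wz":0},{"dx":1.2,"dy":0,"dz":0.06,"wx":0,"wy":0,"wz":0},{"dx":1.4,"dy":0,"dz":0.07,"wx":0,"wy":0,"wz":0},{"dx":1.4,"dy":0,"dz":0.07,"wx":0,"wy":0,"wz":0},{"dx":1.4,"dy":0,"dz":0.07,"wx":0,"wy":0,"wz":0},{"dx":1.4,"dy":0,"dz":0.07,"wx":0,"wy":0,"wz":0},{"dx":1.4,"dy":0,"dz":0.07,"wx":0,"wy":0,"wz":0}]'
python3 - <<'E'
from h import *
for c in('scene',):
    snap(c)
    for q in('scoop_lip','shard1'): print(c,q,[(m,st(m[0])) for m in marks(c,q,4)])
lip(P(.60,.023,.03),RY,-10);lip(P(.60,.023,.12),RY,-10)
E
```

```text
t: 16.0
eef_pos: [0.495, 0.0537, 0.0244]
ee_rot: [3.141, -0.053, 0.061]
force: [0.9, -0.9, -0.1]
width: 0.0218
gripper_force: 60.0
scene scoop_lip [(([0.638, 0.062, -0.004], 0.74), array([0.6406, 0.0229]))]
scene shard1 [(([0.596, -0.246, 0.002], 0.9), array([ 0.5799, -0.2819])), (([0.611, 0.033, 0.002], 0.79), array([ 0.6119, -0.0044])), (([0.605, -0.142, 0.0], 0.73), array([ 0.5952, -0.1787])), (([0.571, -0.05, -0.001], 0.64), array([ 0.5669, -0.0848]))]
dx -4.40 dy 0.04 dz -0.29 wx 0.0 wy 12.0 wz -0.0 |w| 12
dx -3.92 dy 0.04 dz -9.28 wx 0.0 wy 12.0 wz -0.0 |w| 12
```

```bash
python3 -m crank '[{"dx":-0.6,"dy":0,"dz":0,"wx":0,"wy":4,"wz":0},{"dx":-0.8,"dy":0,"dz":-0.1,"wx":0,"wy":8,"wz":0},{"dx":-0.8,"dy":0,"dz":-0.2,"wx":0,"wy":12,"wz":0},{"dx":-0.8,"dy":0,"dz":-1,"wx":0,"wy":14,"wz":0},{"dx":-0.8,"dy":0,"dz":-2.5,"wx":0,"wy":14,"wz":0},{"dx":-1,"dy":0,"dz":-4.5,"wx":0,"wy":14,"wz":0},{"dx":-1,"dy":0,"dz":-7,"wx":0,"wy":14,"wz":0},{"dx":-1,"dy":0,"dz":-9.5,"wx":0,"wy":14,"wz":0},{"dx":-1,"dy":0,"dz":-11.5,"wx":0,"wy":14,"wz":0},{"dx":-1,"dy":0,"dz":-12,"wx":0,"wy":14,"wz":0}]'
python3 - <<'E'
from h import *
snap('wrist','w5.png'); print(marks('wrist','shard1'))
print(arm.get_state()['q'].round(2))
def H(x,y,z): return HO+R.from_euler('z',HY).apply([x,y,z])
print('lug',H(-.122,-.094,.112))
lip(H(.0,.0,.22),HY,-8)
E
```

```text
t: 17.4
eef_pos: [0.4783, 0.0534, 0.1447]
ee_rot: [-3.14, -0.298, 0.061]
force: [0.3, -1.2, -3.3]
width: 0.0217
gripper_force: 59.9
[([0.589, 0.041, 0.143], 0.95), ([0.604, -0.139, -0.001], 0.94)]
[ 0.64 -0.07 -0.88  0.32 -0.53  0.74]
lug [0.39525585 0.25068363 0.112     ]
dx -11.58 dy -26.56 dz -11.55 wx 9.0 wy -3.9 wz -33.5 |w| 35
```

View pics/w5.png

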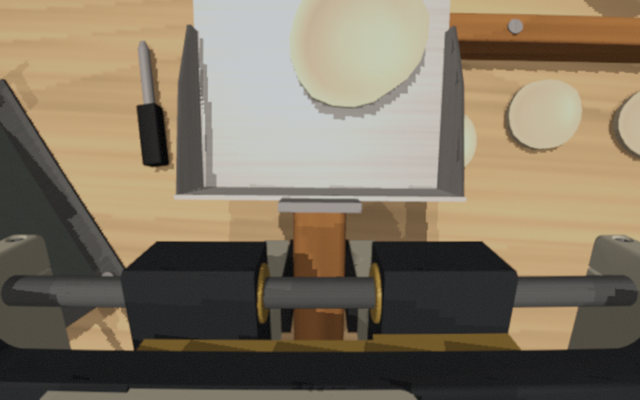

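```bash
python3 -m crank '[{"dx":-1,"dy":-1,"dz":-2,"wx":1,"wy":0,"wz":-2},{"dx":-3,"dy":-3,"dz":-5.5,"wx":2,"wy":-1,"wz":-6},{"dx":-5,"dy":-6,"dz":-8.5,"wx":3,"wy":-1,"wz":-10},{"dx":-7,"dy":-10,"dz":-10.5,"wx":4,"wy":-2,"wz":-15},{"dx":-8.5,"dy":-14,"dz":-11.5,"wx":5,"wy":-2.5,"wz":-20},{"dx":-10,"dy":-18.5,"dz":-11.5,"wx":6.5,"wy":-3,"wz":-25},{"dx":-11,"dy":-22.5,"dz":-11.5,"wx":8,"wy":-3.5,"wz":-30},{"dx":-11.4,"dy":-25,"dz":-11.5,"wx":9,"wy":-3.9,"wz":-33.5},{"dx":-11.6,"dy":-26.5,"dz":-11.5,"wx":9,"wy":-3.9,"wz":-33.5},{"dx":-11.6,"dy":-26.5,"dz":-11.5,"wx":9,"wy":-3.9,"wz":-33.5}]'
cat >> h.py <<'E'
def H(x,y,z): return HO+R.from_euler('z',HY).apply([x,y,z])
E
python3 - <<'E'
from h import *
print(arm.get_state()['q'].round(2))
for p,z in((0,.2),(15,.18),(30,.165),(45,.155),(58,.15)): lip(H(-.02,0,z),HY,p)
E
```

```text
t: 18.75
eef_pos: [0.318, 0.3083, 0.2184]
ee_rot: [3.14, -0.225, 0.665]
force: [0.4, 0.1, -2.4]
width: 0.0214
gripper_force: 59.9
[ 1.35 -0.19 -0.72  0.19 -0.88  0.78]
dx -1.73 dy -0.09 dz -0.61 wx 0.1 wy -7.9 wz -0.1 |w| 8
dx -0.35 dy -0.09 dz -2.04 wx 0.1 wy -22.9 wz -0.1 |w| 23
dx 1.95 dy -0.09 dz -3.36 wx 0.1 wy -37.9 wz -0.1 |w| 38
dx 4.99 dy -0.09 dz -4.39 wx 0.1 wy -52.9 wz -0.2 |w| 53
dx 8.05 dy -0.10 dz -4.91 wx 0.0 wy -65.9 wz -0.2 |w| 66
```

```bash
python3 -m crank '[{"dx":-1.7,"dy":-0.1,"dz":-0.6,"wx":0.1,"wy":-8,"wz":0},{"dx":-1,"dy":-0.1,"dz":-1.3,"wx":0.1,"wy":-16,"wz":0},{"dx":-0.3,"dy":-0.1,"dz":-2,"wx":0.1,"wy":-23,"wz":0},{"dx":0.8,"dy":-0.1,"dz":-2.7,"wx":0.1,"wy":-30,"wz":0},{"dx":2,"dy":-0.1,"dz":-3.4,"wx":0.1,"wy":-38,"wz":0},{"dx":3.5,"dy":-0.1,"dz":-3.9,"wx":0.1,"wy":-46,"wz":0},{"dx":5,"dy":-0.1,"dz":-4.4,"wx":0.1,"wy":-53,"wz":0},{"dx":6.5,"dy":-0.1,"dz":-4.7,"wx":0.1,"wy":-60,"wz":0},{"dx":8,"dy":-0.1,"dz":-4.9,"wx":0,"wy":-66,"wz":0},{"dx":8,"dy":-0.1,"dz":-4.9,"wx":0,"wy":-66,"wz":0}]'
python3 - <<'E'
from h import *
print(arm.get_state()['q'].round(2))
for c in('side','scene'):
    snap(c,c+'6.png'); 
    for q in('shard1','scoop_lip'): print(c,q,marks(c,q))
E
```

```text
t: 20.0
eef_pos: [0.3712, 0.3505, 0.2815]
ee_rot: [3.137, 0.932, 0.659]
force: [0.1, 0.2, -2.8]
width: 0.0217
gripper_force: 59.9
[ 0.95  0.64  0.37 -0.28 -2.2   1.23]
side shard1 [([0.565, -0.046, -0.004], 0.63), ([0.434, 0.399, 0.005], 0.52)]
side scoop_lip [([0.41, 0.382, 0.146], 0.8)]
scene shard1 [([0.599, -0.142, -0.001], 0.82), ([0.57, -0.052, -0.001], 0.69), ([0.594, -0.248, 0.0], 0.66), ([0.431, 0.398, 0.005], 0.35)]
scene scoop_lip [([0.414, 0.381, 0.148], 0.83)]
```

View pics/side6.png

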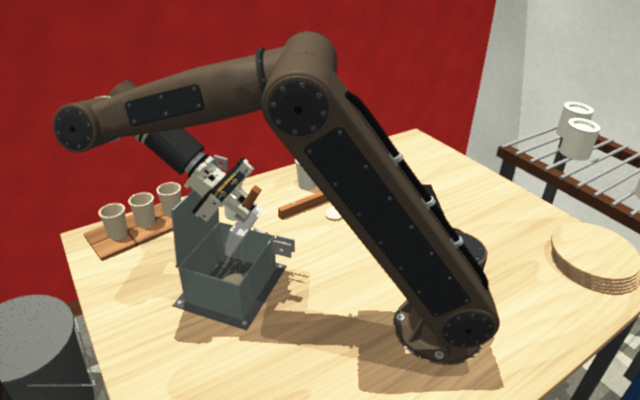

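The side view shows the pan tipped into the hopper at (240,240), with clearance to the lid. I check that the pan is empty and work out the return move.

```bash
python3 - <<'E'
from h import *
snap('wrist','w7.png'); print(marks('wrist','shard1'))
lip(H(-.02,0,.19),HY,15);lip(H(-.02,0,.21),HY,-5)
E
```

```text
[]
dx -1.40 dy 0.01 dz 8.31 wx -0.0 wy 42.9 wz -0.0 |w| 43
dx 0.27 dy 0.02 dz 11.02 wx -0.0 wy 62.9 wz -0.0 |w| 63
```

View pics/w7.png

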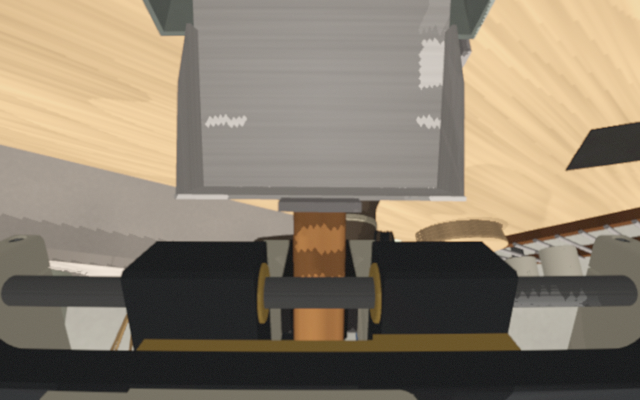

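The pan is empty. Next is shard C.

```bash
python3 -m crank '[{"dx":-0.3,"dy":0,"dz":2,"wx":0,"wy":9,"wz":0},{"dx":-0.6,"dy":0,"dz":4,"wx":0,"wy":18,"wz":0},{"dx":-1,"dy":0,"dz":6,"wx":0,"wy":27,"wz":0},{"dx":-1.3,"dy":0,"dz":7.5,"wx":0,"wy":36,"wz":0},{"dx":-1.4,"dy":0,"dz":8.3,"wx":0,"wy":43,"wz":0},{"dx":-0.5,"dy":0,"dz":9.6,"wx":0,"wy":53,"wz":0},{"dx":0.3,"dy":0,"dz":11,"wx":0,"wy":63,"wz":0},{"dx":0.3,"dy":0,"dz":11,"wx":0,"wy":63,"wz":0},{"dx":0.3,"dy":0,"dz":11,"wx":0,"wy":63,"wz":0},{"dx":0.3,"dy":0,"dz":11,"wx":0,"wy":63,"wz":0}]'
python3 - <<'E'
from h import *
print(arm.get_state()['q'].round(2))
lip(P(.512,-.0635,.07),RY,8)
E
```

```text
t: 21.65
eef_pos: [0.3029, 0.2988, 0.2181]
ee_rot: [-3.14, -0.176, 0.665]
force: [-0.7, 0.2, -2.9]
width: 0.0217
gripper_force: 59.9
[ 1.35 -0.19 -0.69  0.14 -0.94  0.81]
dx -17.00 dy 31.12 dz 7.85 wx -2.2 wy -12.6 wz 34.6 |w| 37
```

```bash
python3 -m crank '[{"dx":1,"dy":4,"dz":0,"wx":0,"wy":-3,"wz":4},{"dx":1,"dy":9,"dz":0,"wx":0,"wy":-6,"wz":10},{"dx":-1,"dy":14,"dz":0,"wx":-1,"wy":-8,"wz":16},{"dx":-4,"dy":19,"dz":1,"wx":-1,"wy":-10,"wz":22},{"dx":-8,"dy":24,"dz":2,"wx":-2,"wy":-12,"wz":28},{"dx":-12,"dy":28,"dz":4,"wx":-2.2,"wy":-12.6,"wz":34},{"dx":-16,"dy":30.5,"dz":6,"wx":-2.2,"wy":-12.6,"wz":34.6},{"dx":-17,"dy":31.1,"dz":7.8,"wx":-2.2,"wy":-12.6,"wz":34.6},{"dx":-17,"dy":31.1,"dz":7.8,"wx":-2.2,"wy":-12.6,"wz":34.6},{"dx":-17,"dy":31.1,"dz":7.8,"wx":-2.2,"wy":-12.6,"wz":34.6}]'
python3 - <<'E'
from h import *
print(arm.get_state()['q'].round(2))
snap('scene'); 
for q in('shard1','scoop_lip'): print(q,[(m,st(m[0])) for m in marks('scene',q)])
lip(P(.508,-.0635,.02),RY,8); lip(P(.512,-.0635,-.001),RY,8)
for p,s in((6,.54),(4,.58),(2,.62),(2,.644)): lip(P(s,-.0635,-.002),RY,p)
E
```

```text
t: 22.9
eef_pos: [0.3751, -0.0417, 0.1112]
ee_rot: [3.14, 0.051, 0.062]
force: [-1.0, 0.4, -2.6]
width: 0.0219
gripper_force: 59.9
[ 0.4   0.01 -0.72 -0.02 -0.89  1.24]
shard1 [(([0.603, -0.141, 0.0], 0.96), array([ 0.5933, -0.1775])), (([0.597, -0.244, 0.001], 0.95), array([ 0.581, -0.28 ])), (([0.571, -0.05, -0.001], 0.9), array([ 0.5669, -0.0848])), (([0.43, 0.398, -0.0], 0.54), array([0.4535, 0.371 ]))]
scoop_lip [(([0.514, -0.032, 0.062], 0.81), array([ 0.5111, -0.0633])), (([0.429, 0.398, 0.005], 0.75), array([0.4525, 0.3711]))]
dx -0.18 dy -0.08 dz 5.08 wx 0.1 wy -0.1 wz 0.1 |w| 0
dx 0.32 dy -0.08 dz 7.16 wx 0.1 wy -0.1 wz 0.1 |w| 0
dx 3.02 dy -0.08 dz 7.62 wx 0.1 wy 1.9 wz 0.1 |w| 2
dx 6.92 dy -0.07 dz 7.92 wx 0.1 wy 3.9 wz 0.1 |w| 4
dx 10.84 dy -0.07 dz 8.22 wx 0.1 wy 5.9 wz 0.1 |w| 6
dx 13.24 dy -0.06 dz 8.10 wx 0.1 wy 5.9 wz 0.1 |w| 6
```

```bash
python3 -m crank '[{"dx":-0.2,"dy":-0.1,"dz":1.5,"wx":0,"wy":0,"wz":0},{"dx":-0.2,"dy":-0.1,"dz":3,"wx":0,"wy":0,"wz":0},{"dx":-0.2,"dy":-0.1,"dz":4.5,"wx":0,"wy":0,"wz":0},{"dx":-0.1,"dy":-0.1,"dz":5.7,"wx":0,"wy":0,"wz":0},{"dx":0,"dy":-0.1,"dz":6.4,"wx":0,"wy":0,"wz":0},{"dx":0,"dy":-0.1,"dz":6.8,"wx":0,"wy":0,"wz":0},{"dx":0,"dy":-0.1,"dz":7.1,"wx":0,"wy":0,"wz":0},{"dx":0,"dy":-0.1,"dz":7.1,"wx":0,"wy":0,"wz":0},{"dx":0,"dy":-0.1,"dz":7.1,"wx":0,"wy":0,"wz":0},{"dx":0,"dy":-0.1,"dz":7.1,"wx":0,"wy":0,"wz":0}]'
python3 -m crank '[{"dx":1.3,"dy":0,"dz":0.3,"wx":0,"wy":1,"wz":0},{"dx":3,"dy":0,"dz":0.5,"wx":0,"wy":1.9,"wz":0},{"dx":4.4,"dy":0,"dz":0.6,"wx":0,"wy":2.6,"wz":0},{"dx":5.7,"dy":0,"dz":0.7,"wx":0,"wy":3.3,"wz":0},{"dx":6.9,"dy":0,"dz":0.8,"wx":0,"wy":3.9,"wz":0},{"dx":8.2,"dy":0,"dz":0.9,"wx":0,"wy":4.5,"wz":0},{"dx":9.5,"dy":0,"dz":1,"wx":0,"wy":5.2,"wz":0},{"dx":10.8,"dy":0,"dz":1.1,"wx":0,"wy":5.9,"wz":0},{"dx":12,"dy":0,"dz":1.1,"wx":0,"wy":5.9,"wz":0},{"dx":12.7,"dy":0,"dz":1.05,"wx":0,"wy":5.9,"wz":0}]'
python3 - <<'E'
from h import *
for c in ('wrist','scene'):
    snap(c,c+'8.png'); 
    for q in('shard1','scoop_lip'): print(c,q,[(m,st(m[0])) for m in marks(c,q)])
lip(P(.644,-.0635,-.001),RY,2)
E
```

```text
t: 24.3
eef_pos: [0.3696, -0.0417, 0.0397]
ee_rot: [3.14, 0.052, 0.062]
force: [-4.1, -0.7, 4.6]
width: 0.0216
gripper_force: 60.0
t: 25.55
eef_pos: [0.4962, -0.0338, 0.0224]
ee_rot: [3.14, -0.051, 0.062]
force: [-4.5, 0.4, 3.1]
width: 0.022
gripper_force: 60.0
wrist shard1 [(([0.618, -0.046, 0.004], 0.87), array([ 0.614 , -0.0836])), (([0.606, -0.141, -0.0], 0.71), array([ 0.5963, -0.1777]))]
wrist scoop_lip []
scene shard1 [(([0.596, -0.246, 0.003], 0.95), array([ 0.5799, -0.2819])), (([0.621, -0.047, 0.005], 0.83), array([ 0.617 , -0.0848])), (([0.599, -0.14, -0.0], 0.81), array([ 0.5893, -0.1763])), (([0.588, 0.216, 0.01], 0.61), array([0.6001, 0.1797])), (([0.428, 0.398, 0.002], 0.55), array([0.4515, 0.3711]))]
scene scoop_lip [(([0.641, -0.022, -0.002], 0.71), array([ 0.6385, -0.0611]))]
dx 0.58 dy -0.03 dz -0.16 wx 0.1 wy -0.0 wz 0.1 |w| 0
```

```bash
python3 -m crank '[{"dx":0.3,"dy":0,"dz":0,"wx":0,"wy":0,"wz":0},{"dx":0.6,"dy":0,"dz":0,"wx":0,"wy":0,"wz":0},{"dx":0.8,"dy":0,"dz":0,"wx":0,"wy":0,"wz":0},{"dx":0.8,"dy":0,"dz":0,"wx":0,"wy":0,"wz":0},{"dx":0.2,"dy":0,"dz":0,"wx":0,"wy":4,"wz":0},{"dx":0,"dy":0,"dz":-0.1,"wx":0,"wy":8,"wz":0},{"dx":0,"dy":0,"dz":-0.2,"wx":0,"wy":12,"wz":0},{"dx":0,"dy":0,"dz":-1,"wx":0,"wy":14,"wz":0},{"dx":-0.1,"dy":0,"dz":-2.5,"wx":0,"wy":14,"wz":0},{"dx":-0.2,"dy":0,"dz":-4.5,"wx":0,"wy":14,"wz":0}]'
python3 -m crank '[{"dx":0,"dy":0,"dz":-2,"wx":0,"wy":0,"wz":0},{"dx":0,"dy":0,"dz":-4,"wx":0,"wy":0,"wz":0},{"dx":0,"dy":0,"dz":-6.5,"wx":0,"wy":0,"wz":0},{"dx":0,"dy":0,"dz":-9,"wx":0,"wy":0,"wz":0},{"dx":0,"dy":0,"dz":-11,"wx":0,"wy":0,"wz":0},{"dx":0,"dy":0,"dz":-13,"wx":0,"wy":0,"wz":0},{"dx":0,"dy":0,"dz":-15,"wx":0,"wy":0,"wz":0},{"dx":0,"dy":0,"dz":-15.5,"wx":0,"wy":0,"wz":0},{"dx":0,"dy":0,"dz":-15.5,"wx":0,"wy":0,"wz":0},{"dx":0,"dy":0,"dz":-15.5,"wx":0,"wy":0,"wz":0}]'
python3 - <<'E'
from h import *
snap('wrist','w9.png'); print(marks('wrist','shard1'))
print(arm.get_state()['q'].round(2))
lip(H(.0,.0,.22),HY,-8)
E
```

```text
t: 27.1
eef_pos: [0.49, -0.0349, 0.0674]
ee_rot: [3.139, -0.292, 0.061]
force: [0.9, -0.9, -3.2]
width: 0.0214
gripper_force: 60.0
t: 28.35
eef_pos: [0.4458, -0.0364, 0.2145]
ee_rot: [3.14, -0.293, 0.062]
force: [0.6, -0.3, -3.9]
width: 0.0219
gripper_force: 60.0
[([0.559, -0.043, 0.225], 0.91), ([0.598, -0.245, 0.002], 0.64)]
[ 0.46 -0.22 -0.76  0.17 -0.77  1.06]
dx -10.04 dy -35.31 dz -3.68 wx 9.0 wy -3.6 wz -33.5 |w| 35
```

```bash
python3 -m crank '[{"dx":-1,"dy":-2.5,"dz":-1,"wx":1,"wy":0,"wz":-2},{"dx":-2,"dy":-6.5,"dz":-2,"wx":2,"wy":-1,"wz":-6},{"dx":-3,"dy":-11,"dz":-3,"wx":3,"wy":-1,"wz":-10},{"dx":-4.5,"dy":-16,"dz":-3.7,"wx":4,"wy":-2,"wz":-15},{"dx":-6,"dy":-21,"dz":-3.7,"wx":5,"wy":-2.5,"wz":-20},{"dx":-7.5,"dy":-26,"dz":-3.7,"wx":6.5,"wy":-3,"wz":-25},{"dx":-8.8,"dy":-30.5,"dz":-3.7,"wx":8,"wy":-3.5,"wz":-30},{"dx":-9.6,"dy":-33.5,"dz":-3.7,"wx":9,"wy":-3.6,"wz":-33.5},{"dx":-10,"dy":-35.2,"dz":-3.7,"wx":9,"wy":-3.6,"wz":-33.5},{"dx":-10,"dy":-35.2,"dz":-3.7,"wx":9,"wy":-3.6,"wz":-33.5}]'
python3 -m crank '[{"dx":-1.7,"dy":-0.1,"dz":-0.6,"wx":0.1,"wy":-8,"wz":0},{"dx":-1,"dy":-0.1,"dz":-1.3,"wx":0.1,"wy":-16,"wz":0},{"dx":-0.3,"dy":-0.1,"dz":-2,"wx":0.1,"wy":-23,"wz":0},{"dx":0.8,"dy":-0.1,"dz":-2.7,"wx":0.1,"wy":-30,"wz":0},{"dx":2,"dy":-0.1,"dz":-3.4,"wx":0.1,"wy":-38,"wz":0},{"dx":3.5,"dy":-0.1,"dz":-3.9,"wx":0.1,"wy":-46,"wz":0},{"dx":5,"dy":-0.1,"dz":-4.4,"wx":0.1,"wy":-53,"wz":0},{"dx":6.5,"dy":-0.1,"dz":-4.7,"wx":0.1,"wy":-60,"wz":0},{"dx":8,"dy":-0.1,"dz":-4.9,"wx":0,"wy":-66,"wz":0},{"dx":8,"dy":-0.1,"dz":-4.9,"wx":0,"wy":-66,"wz":0}]'
python3 - <<'E'
from h import *
snap('wrist'); print(marks('wrist','shard1'))
for c in('side','scene'):
    snap(c,c+'10.png'); 
    for q in('shard1','scoop_lip'): print(c,q,marks(c,q))
lip(H(-.02,0,.19),HY,15);lip(H(-.02,0,.21),HY,-5)
E
```

```text
t: 29.7
eef_pos: [0.3183, 0.3085, 0.2207]
ee_rot: [3.139, -0.228, 0.667]
force: [-0.1, -0.4, -3.3]
width: 0.0217
gripper_force: 60.0
t: 30.95
eef_pos: [0.3716, 0.3503, 0.2836]
ee_rot: [3.136, 0.929, 0.66]
force: [-0.5, 0.4, -3.0]
width: 0.0217
gripper_force: 60.0
[]
side shard1 [([0.43, 0.4, 0.006], 0.58), ([0.642, 0.228, 0.006], 0.53), ([0.415, 0.424, 0.01], 0.51)]
side scoop_lip []
scene shard1 [([0.598, -0.244, 0.0], 0.94), ([0.602, -0.143, 0.003], 0.9)]
scene scoop_lip [([0.416, 0.385, 0.154], 0.95), ([0.594, -0.244, 0.002], 0.72)]
dx -1.27 dy -0.03 dz 8.43 wx 0.1 wy 42.7 wz 0.0 |w| 43
dx 0.40 dy -0.03 dz 11.14 wx 0.1 wy 62.7 wz 0.0 |w| 63
```

```bash
python3 -m crank '[{"dx":-0.3,"dy":0,"dz":2,"wx":0,"wy":9,"wz":0},{"dx":-0.6,"dy":0,"dz":4,"wx":0,"wy":18,"wz":0},{"dx":-1,"dy":0,"dz":6,"wx":0,"wy":27,"wz":0},{"dx":-1.3,"dy":0,"dz":7.5,"wx":0,"wy":36,"wz":0},{"dx":-1.3,"dy":0,"dz":8.4,"wx":0,"wy":43,"wz":0},{"dx":-0.5,"dy":0,"dz":9.6,"wx":0,"wy":53,"wz":0},{"dx":0.4,"dy":0,"dz":11.1,"wx":0,"wy":63,"wz":0},{"dx":0.4,"dy":0,"dz":11.1,"wx":0,"wy":63,"wz":0},{"dx":0.4,"dy":0,"dz":11.1,"wx":0,"wy":63,"wz":0},{"dx":0.4,"dy":0,"dz":11.1,"wx":0,"wy":63,"wz":0}]'
python3 - <<'E'
from h import *
lip(P(.45,-.0,.10),RY,5); lip(P(.53,-.158,.07),RY,6)
E
```

```text
t: 32.6
eef_pos: [0.3032, 0.2985, 0.2184]
ee_rot: [-3.142, -0.179, 0.667]
force: [-0.2, 0.2, -2.0]
width: 0.0215
gripper_force: 60.0
dx -18.30 dy 22.18 dz 5.36 wx -3.1 wy -9.9 wz 34.6 |w| 36
dx -21.12 dy 39.76 dz 7.64 wx -2.8 wy -10.9 wz 34.7 |w| 36
```

```bash
python3 -m crank '[{"dx":1,"dy":5,"dz":0,"wx":0,"wy":-3,"wz":4},{"dx":1,"dy":10.5,"dz":0,"wx":0,"wy":-6,"wz":10},{"dx":-1,"dy":16,"dz":0,"wx":-1,"wy":-8,"wz":16},{"dx":-4,"dy":21,"dz":1,"wx":-1,"wy":-9,"wz":22},{"dx":-8,"dy":26,"dz":2,"wx":-2,"wy":-10,"wz":28},{"dx":-12,"dy":31,"dz":4,"wx":-2.5,"wy":-10.9,"wz":34},{"dx":-16,"dy":35,"dz":5,"wx":-2.8,"wy":-10.9,"wz":34.7},{"dx":-19.5,"dy":38.5,"dz":7,"wx":-2.8,"wy":-10.9,"wz":34.7},{"dx":-21.1,"dy":39.7,"dz":7.6,"wx":-2.8,"wy":-10.9,"wz":34.7},{"dx":-21.1,"dy":39.7,"dz":7.6,"wx":-2.8,"wy":-10.9,"wz":34.7}]'
python3 - <<'E'
from h import *
print(arm.get_state()['q'].round(2))
snap('scene'); 
for q in('shard1','scoop_lip'): print(q,[(m,st(m[0])) for m in marks('scene',q)])
snap('side'); print(marks('side','shard1'))
lip(P(.53,-.158,-.001),RY,6)
for p,s in((5,.55),(3,.59),(2,.62),(2,.646)): lip(P(s,-.158,-.002),RY,p)
E
```

```text
t: 33.85
eef_pos: [0.3962, -0.1368, 0.1048]
ee_rot: [3.139, 0.021, 0.056]
force: [-0.2, 0.3, -2.1]
width: 0.022
gripper_force: 60.0
[ 0.14  0.07 -0.68  0.   -0.84  1.48]
shard1 [(([0.603, -0.144, -0.001], 0.76), array([ 0.5931, -0.1805])), (([0.595, -0.247, 0.002], 0.57), array([ 0.5788, -0.2829])), (([0.417, 0.422, 0.014], 0.51), array([0.442 , 0.3958]))]
scoop_lip [(([0.394, 0.252, 0.11], 0.67), array([0.4086, 0.2275])), (([0.539, -0.125, 0.069], 0.64), array([ 0.5304, -0.1577])), (([0.647, 0.226, 0.008], 0.35), array([0.6596, 0.1861]))]
[([0.43, 0.4, 0.008], 0.49), ([0.75, 0.24, 0.002], 0.49), ([0.6, -0.143, 0.001], 0.44), ([0.415, 0.422, 0.01], 0.43)]
dx 0.09 dy -0.08 dz 7.15 wx 0.1 wy -0.0 wz 0.0 |w| 0
dx 2.04 dy -0.08 dz 7.46 wx 0.1 wy 1.0 wz 0.0 |w| 1
dx 5.94 dy -0.08 dz 7.90 wx 0.1 wy 3.0 wz 0.0 |w| 3
dx 8.90 dy -0.08 dz 8.10 wx 0.1 wy 4.0 wz 0.0 |w| 4
dx 11.50 dy -0.08 dz 8.05 wx 0.1 wy 4.0 wz 0.0 |w| 4
```

```bash
python3 -m crank '[{"dx":0,"dy":-0.1,"dz":1.5,"wx":0,"wy":0,"wz":0},{"dx":0,"dy":-0.1,"dz":3,"wx":0,"wy":0,"wz":0},{"dx":0,"dy":-0.1,"dz":4.5,"wx":0,"wy":0,"wz":0},{"dx":0,"dy":-0.1,"dz":5.7,"wx":0,"wy":0,"wz":0},{"dx":0,"dy":-0.1,"dz":6.4,"wx":0,"wy":0,"wz":0},{"dx":0,"dy":-0.1,"dz":6.8,"wx":0,"wy":0,"wz":0},{"dx":0,"dy":-0.1,"dz":7.1,"wx":0,"wy":0,"wz":0},{"dx":0,"dy":-0.1,"dz":7.1,"wx":0,"wy":0,"wz":0},{"dx":0,"dy":-0.1,"dz":7.1,"wx":0,"wy":0,"wz":0},{"dx":0,"dy":-0.1,"dz":7.1,"wx":0,"wy":0,"wz":0}]'
python3 -m crank '[{"dx":1,"dy":0,"dz":0.2,"wx":0,"wy":0.5,"wz":0},{"dx":2.2,"dy":0,"dz":0.4,"wx":0,"wy":1.1,"wz":0},{"dx":3.4,"dy":0,"dz":0.55,"wx":0,"wy":1.7,"wz":0},{"dx":4.6,"dy":0,"dz":0.68,"wx":0,"wy":2.3,"wz":0},{"dx":5.8,"dy":0,"dz":0.8,"wx":0,"wy":3,"wz":0},{"dx":7,"dy":0,"dz":0.9,"wx":0,"wy":3.4,"wz":0},{"dx":8.2,"dy":0,"dz":1,"wx":0,"wy":4,"wz":0},{"dx":9.4,"dy":0,"dz":1,"wx":0,"wy":4,"wz":0},{"dx":10.5,"dy":0,"dz":0.95,"wx":0,"wy":4,"wz":0},{"dx":11.4,"dy":0,"dz":0.95,"wx":0,"wy":4,"wz":0}]'
python3 - <<'E'
from h import *
for c in ('wrist','scene'):
    snap(c,c+'11.png'); 
    for q in('shard1','scoop_lip'): print(c,q,[(m,st(m[0])) for m in marks(c,q)])
lip(P(.644,-.158,-.001),RY,2)
E
```

```text
t: 35.35
eef_pos: [0.3946, -0.1345, 0.0348]
ee_rot: [3.139, 0.018, 0.06]
force: [0.8, 0.1, -2.1]
width: 0.0217
gripper_force: 60.0
t: 36.6
eef_pos: [0.5072, -0.1276, 0.0226]
ee_rot: [3.139, -0.048, 0.06]
force: [-19.1, 2.3, 6.7]
width: 0.0215
gripper_force: 60.0
wrist shard1 [(([0.63, -0.147, 0.002], 0.78), array([ 0.6199, -0.1852])), (([0.602, -0.246, 0.004], 0.63), array([ 0.5859, -0.2823]))]
wrist scoop_lip []
scene shard1 [(([0.629, -0.146, 0.002], 0.91), array([ 0.6189, -0.1841])), (([0.597, -0.244, 0.002], 0.75), array([ 0.581, -0.28 ])), (([0.418, 0.42, 0.01], 0.64), array([0.4429, 0.3937]))]
scene scoop_lip [(([0.65, -0.116, -0.002], 0.74), array([ 0.6417, -0.1555]))]
dx 0.12 dy -0.02 dz -0.18 wx 0.1 wy 0.2 wz -0.1 |w| 0
```

```bash
python3 -m crank '[{"dx":-0.1,"dy":0,"dz":0,"wx":0,"wy":0,"wz":0},{"dx":-0.3,"dy":0,"dz":-0.05,"wx":0,"wy":3,"wz":0},{"dx":-0.5,"dy":0,"dz":-0.1,"wx":0,"wy":6,"wz":0},{"dx":-0.6,"dy":0,"dz":-0.2,"wx":0,"wy":10,"wz":0},{"dx":-0.7,"dy":0,"dz":-0.4,"wx":0,"wy":14,"wz":0},{"dx":-0.7,"dy":0,"dz":-1,"wx":0,"wy":14,"wz":0},{"dx":-0.7,"dy":0,"dz":-2,"wx":0,"wy":14,"wz":0},{"dx":-0.8,"dy":0,"dz":-3.5,"wx":0,"wy":14,"wz":0},{"dx":-0.8,"dy":0,"dz":-5,"wx":0,"wy":14,"wz":0},{"dx":-0.8,"dy":0,"dz":-6.5,"wx":0,"wy":14,"wz":0}]'
python3 -m crank '[{"dx":0,"dy":0,"dz":-2,"wx":0,"wy":0,"wz":0},{"dx":0,"dy":0,"dz":-4,"wx":0,"wy":0,"wz":0},{"dx":0,"dy":0,"dz":-6.5,"wx":0,"wy":0,"wz":0},{"dx":0,"dy":0,"dz":-9,"wx":0,"wy":0,"wz":0},{"dx":0,"dy":0,"dz":-11,"wx":0,"wy":0,"wz":0},{"dx":0,"dy":0,"dz":-13,"wx":0,"wy":0,"wz":0},{"dx":0,"dy":0,"dz":-14,"wx":0,"wy":0,"wz":0},{"dx":0,"dy":0,"dz":-14,"wx":0,"wy":0,"wz":0},{"dx":0,"dy":0,"dz":-14,"wx":0,"wy":0,"wz":0},{"dx":0,"dy":0,"dz":-14,"wx":0,"wy":0,"wz":0}]'
python3 - <<'E'
from h import *
snap('wrist','w12.png'); print(marks('wrist','shard1'))
print(arm.get_state()['q'].round(2))
lip(H(.0,.0,.22),HY,-8)
E
```

```text
t: 38.15
eef_pos: [0.4982, -0.1277, 0.0893]
ee_rot: [3.14, -0.297, 0.062]
force: [-0.2, -0.0, -2.5]
width: 0.0216
gripper_force: 60.0
t: 39.4
eef_pos: [0.4557, -0.1303, 0.2206]
ee_rot: [3.139, -0.294, 0.061]
force: [-0.6, 0.7, -3.2]
width: 0.0215
gripper_force: 60.0
[([0.577, -0.145, 0.229], 0.98)]
[ 0.17 -0.16 -0.65  0.05 -0.79  1.44]
dx -10.64 dy -44.71 dz -3.26 wx 9.1 wy -3.7 wz -33.5 |w| 35
```

```bash
python3 -m crank '[{"dx":0,"dy":-3,"dz":-1,"wx":1,"wy":0,"wz":-2},{"dx":-0.5,"dy":-8,"dz":-2,"wx":2,"wy":-1,"wz":-6},{"dx":-2,"dy":-13.5,"dz":-3,"wx":3,"wy":-1,"wz":-10},{"dx":-3.5,"dy":-19.5,"dz":-3.3,"wx":4,"wy":-2,"wz":-15},{"dx":-5,"dy":-25.5,"dz":-3.3,"wx":5,"wy":-2.5,"wz":-20},{"dx":-7,"dy":-31.5,"dz":-3.3,"wx":6.5,"wy":-3,"wz":-25},{"dx":-8.8,"dy":-37.5,"dz":-3.3,"wx":8,"wy":-3.5,"wz":-30},{"dx":-10,"dy":-42,"dz":-3.3,"wx":9,"wy":-3.6,"wz":-33.5},{"dx":-10.6,"dy":-44.6,"dz":-3.3,"wx":9,"wy":-3.6,"wz":-33.5},{"dx":-10.6,"dy":-44.6,"dz":-3.3,"wx":9,"wy":-3.6,"wz":-33.5}]'
python3 -m crank '[{"dx":-1.7,"dy":-0.1,"dz":-0.6,"wx":0.1,"wy":-8,"wz":0},{"dx":-1,"dy":-0.1,"dz":-1.3,"wx":0.1,"wy":-16,"wz":0},{"dx":-0.3,"dy":-0.1,"dz":-2,"wx":0.1,"wy":-23,"wz":0},{"dx":0.8,"dy":-0.1,"dz":-2.7,"wx":0.1,"wy":-30,"wz":0},{"dx":2,"dy":-0.1,"dz":-3.4,"wx":0.1,"wy":-38,"wz":0},{"dx":3.5,"dy":-0.1,"dz":-3.9,"wx":0.1,"wy":-46,"wz":0},{"dx":5,"dy":-0.1,"dz":-4.4,"wx":0.1,"wy":-53,"wz":0},{"dx":6.5,"dy":-0.1,"dz":-4.7,"wx":0.1,"wy":-60,"wz":0},{"dx":8,"dy":-0.1,"dz":-4.9,"wx":0,"wy":-66,"wz":0},{"dx":8,"dy":-0.1,"dz":-4.9,"wx":0,"wy":-66,"wz":0}]'
python3 - <<'E'
from h import *
snap('wrist'); print(marks('wrist','shard1'))
for c in('side','scene'):
    snap(c,c+'13.png'); 
    for q in('shard1','scoop_lip'): print(c,q,marks(c,q))
lip(H(-.02,0,.19),HY,15);lip(H(-.02,0,.21),HY,-5)
E
```

```text
t: 40.75
eef_pos: [0.3175, 0.3099, 0.2206]
ee_rot: [3.138, -0.229, 0.669]
force: [-1.0, -0.4, -3.0]
width: 0.0217
gripper_force: 60.0
t: 42.0
eef_pos: [0.3711, 0.3508, 0.2831]
ee_rot: [3.136, 0.928, 0.66]
force: [-0.3, 0.1, -2.9]
width: 0.0218
gripper_force: 60.0
[]
side shard1 [([0.486, 0.421, 0.03], 0.83), ([0.428, 0.399, 0.005], 0.65), ([0.413, 0.423, 0.008], 0.59)]
side scoop_lip [([0.496, 0.448, 0.32], 0.49), ([0.747, 0.243, 0.001], 0.18)]
scene shard1 [([0.596, -0.245, 0.001], 0.65), ([0.42, 0.421, 0.016], 0.46), ([0.49, 0.419, 0.029], 0.36), ([0.468, -0.352, 0.002], 0.36)]
scene scoop_lip [([0.416, 0.39, 0.154], 0.74)]
dx -1.27 dy -0.00 dz 8.39 wx 0.1 wy 42.7 wz -0.1 |w| 43
dx 0.40 dy -0.01 dz 11.11 wx 0.1 wy 62.7 wz -0.1 |w| 63
```

```bash
python3 -m crank '[{"dx":-0.3,"dy":0,"dz":2,"wx":0,"wy":9,"wz":0},{"dx":-0.6,"dy":0,"dz":4,"wx":0,"wy":18,"wz":0},{"dx":-1,"dy":0,"dz":6,"wx":0,"wy":27,"wz":0},{"dx":-1.3,"dy":0,"dz":7.5,"wx":0,"wy":36,"wz":0},{"dx":-1.3,"dy":0,"dz":8.4,"wx":0,"wy":43,"wz":0},{"dx":-0.5,"dy":0,"dz":9.6,"wx":0,"wy":53,"wz":0},{"dx":0.4,"dy":0,"dz":11.1,"wx":0,"wy":63,"wz":0},{"dx":0.4,"dy":0,"dz":11.1,"wx":0,"wy":63,"wz":0},{"dx":0.4,"dy":0,"dz":11.1,"wx":0,"wy":63,"wz":0},{"dx":0.4,"dy":0,"dz":11.1,"wx":0,"wy":63,"wz":0}]'
python3 - <<'E'
from h import *
lip(P(.535,-.2505,.08),RY,8)
E
```

```text
t: 43.65
eef_pos: [0.3028, 0.2985, 0.2183]
ee_rot: [3.141, -0.179, 0.666]
force: [0.4, 0.2, -2.4]
width: 0.0215
gripper_force: 60.0
dx -25.44 dy 47.77 dz 5.36 wx -2.2 wy -12.9 wz 34.6 |w| 37
```

```bash
python3 -m crank '[{"dx":1,"dy":6,"dz":0,"wx":0,"wy":-3,"wz":4},{"dx":1,"dy":12,"dz":0,"wx":0,"wy":-6,"wz":10},{"dx":-1,"dy":18,"dz":0,"wx":-1,"wy":-8,"wz":16},{"dx":-4,"dy":24,"dz":1,"wx":-1,"wy":-10,"wz":22},{"dx":-8,"dy":29.5,"dz":2,"wx":-2,"wy":-12,"wz":28},{"dx":-12,"dy":34.5,"dz":3,"wx":-2.2,"wy":-12.9,"wz":34},{"dx":-16,"dy":39,"dz":4,"wx":-2.2,"wy":-12.9,"wz":34.6},{"dx":-20,"dy":43,"dz":5,"wx":-2.2,"wy":-12.9,"wz":34.6},{"dx":-24,"dy":46.5,"dz":5.3,"wx":-2.2,"wy":-12.9,"wz":34.6},{"dx":-25.4,"dy":47.7,"dz":5.3,"wx":-2.2,"wy":-12.9,"wz":34.6}]'
python3 - <<'E'
from h import *
snap('scene'); 
for q in('shard1','scoop_lip'): print(q,[(m,st(m[0])) for m in marks('scene',q)])
snap('side'); print(marks('side','shard1'))
lip(P(.537,-.2505,-.001),RY,8)
for p,s in((6,.56),(4,.59),(3,.62),(2,.645)): lip(P(s,-.2505,-.002),RY,p)
E
```

```text
t: 44.9
eef_pos: [0.4078, -0.2303, 0.1197]
ee_rot: [3.139, 0.056, 0.057]
force: [0.3, -0.2, -2.4]
width: 0.0218
gripper_force: 60.0
shard1 [(([0.595, -0.246, 0.002], 0.64), array([ 0.5789, -0.2819])), (([0.492, 0.42, 0.031], 0.41), array([0.5167, 0.3892])), (([0.42, 0.421, 0.011], 0.41), array([0.4449, 0.3946]))]
scoop_lip [(([0.546, -0.221, 0.078], 0.92), array([ 0.5315, -0.2539]))]
[([0.489, 0.418, 0.03], 0.68), ([0.427, 0.396, 0.005], 0.64), ([0.416, 0.421, 0.008], 0.44), ([0.64, 0.226, 0.005], 0.36)]
dx 0.60 dy -0.14 dz 8.12 wx 0.2 wy 0.0 wz -0.0 |w| 0
dx 2.79 dy -0.14 dz 8.60 wx 0.2 wy 2.0 wz -0.0 |w| 2
dx 5.70 dy -0.14 dz 8.94 wx 0.2 wy 4.0 wz 0.0 |w| 4
dx 8.66 dy -0.14 dz 9.04 wx 0.2 wy 5.0 wz 0.0 |w| 5
dx 11.12 dy -0.14 dz 9.16 wx 0.2 wy 6.0 wz 0.0 |w| 6
```

```bash
python3 -m crank '[{"dx":0.6,"dy":-0.1,"dz":1.8,"wx":0,"wy":0,"wz":0},{"dx":0.6,"dy":-0.1,"dz":3.6,"wx":0,"wy":0,"wz":0},{"dx":0.6,"dy":-0.1,"dz":5.2,"wx":0,"wy":0,"wz":0},{"dx":0.6,"dy":-0.1,"dz":6.6,"wx":0,"wy":0,"wz":0},{"dx":0.6,"dy":-0.1,"dz":7.4,"wx":0,"wy":0,"wz":0},{"dx":0.6,"dy":-0.1,"dz":7.8,"wx":0,"wy":0,"wz":0},{"dx":0.6,"dy":-0.1,"dz":8.1,"wx":0,"wy":0,"wz":0},{"dx":0.6,"dy":-0.1,"dz":8.1,"wx":0,"wy":0,"wz":0},{"dx":0.6,"dy":-0.1,"dz":8.1,"wx":0,"wy":0,"wz":0},{"dx":0.6,"dy":-0.1,"dz":8.1,"wx":0,"wy":0,"wz":0}]'
python3 -m crank '[{"dx":1.1,"dy":0,"dz":0.25,"wx":0,"wy":1,"wz":0},{"dx":2.2,"dy":0,"dz":0.5,"wx":0,"wy":2,"wz":0},{"dx":3.2,"dy":0,"dz":0.6,"wx":0,"wy":2.7,"wz":0},{"dx":4.2,"dy":0,"dz":0.73,"wx":0,"wy":3.4,"wz":0},{"dx":5.1,"dy":0,"dz":0.84,"wx":0,"wy":4,"wz":0},{"dx":6.1,"dy":0,"dz":0.88,"wx":0,"wy":4.3,"wz":0},{"dx":7.1,"dy":0,"dz":0.92,"wx":0,"wy":4.7,"wz":0},{"dx":8.1,"dy":0,"dz":0.95,"wx":0,"wy":5,"wz":0},{"dx":9.1,"dy":0,"dz":1,"wx":0,"wy":5.5,"wz":0},{"dx":10.1,"dy":0,"dz":1.05,"wx":0,"wy":6,"wz":0}]'
python3 - <<'E'
from h import *
for c in ('wrist','scene'):
    snap(c,c+'14.png'); 
    for q in('shard1','scoop_lip'): print(c,q,[(m,st(m[0])) for m in marks(c,q,3)])
lip(P(.645,-.2505,-.001),RY,2)
E
```

```text
t: 46.4
eef_pos: [0.4097, -0.2262, 0.0401]
ee_rot: [3.138, 0.053, 0.062]
force: [-0.4, 0.8, -3.4]
width: 0.0217
gripper_force: 60.0
t: 47.65
eef_pos: [0.5104, -0.2199, 0.0238]
ee_rot: [3.138, -0.052, 0.062]
force: [-0.4, -0.8, -1.0]
width: 0.0216
gripper_force: 60.0
wrist shard1 [(([0.629, -0.239, 0.004], 0.87), array([ 0.6132, -0.277 ])), (([0.515, -0.221, 0.041], 0.39), array([ 0.5005, -0.252 ]))]
wrist scoop_lip []
scene shard1 [(([0.621, -0.24, 0.003], 0.79), array([ 0.6052, -0.2775])), (([0.546, -0.217, 0.003], 0.69), array([ 0.5317, -0.2499])), (([0.419, 0.422, 0.012], 0.49), array([0.444 , 0.3956]))]
scene scoop_lip [(([0.656, -0.208, -0.002], 0.63), array([ 0.6421, -0.2477])), (([0.47, -0.354, -0.0], 0.25), array([ 0.4475, -0.382 ]))]
dx 0.53 dy -0.02 dz -0.04 wx 0.2 wy 0.1 wz 0.1 |w| 0
```

View pics/wrist14.png

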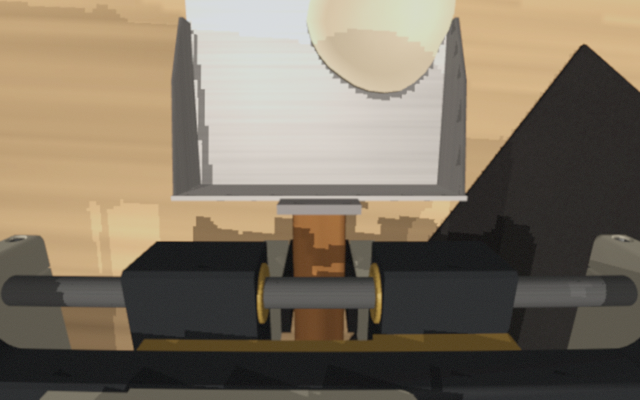

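The last shard is on the pan floor at (385,45). I nudge to the rail and lift.

```bash
python3 -m crank '[{"dx":0.3,"dy":0,"dz":0,"wx":0,"wy":0,"wz":0},{"dx":0.5,"dy":0,"dz":0,"wx":0,"wy":0,"wz":0},{"dx":0.2,"dy":0,"dz":-0.05,"wx":0,"wy":3,"wz":0},{"dx":0,"dy":0,"dz":-0.1,"wx":0,"wy":6,"wz":0},{"dx":-0.1,"dy":0,"dz":-0.2,"wx":0,"wy":10,"wz":0},{"dx":-0.2,"dy":0,"dz":-0.5,"wx":0,"wy":14,"wz":0},{"dx":-0.2,"dy":0,"dz":-1.5,"wx":0,"wy":14,"wz":0},{"dx":-0.3,"dy":0,"dz":-3,"wx":0,"wy":14,"wz":0},{"dx":-0.3,"dy":0,"dz":-4.5,"wx":0,"wy":14,"wz":0},{"dx":-0.3,"dy":0,"dz":-6.5,"wx":0,"wy":14,"wz":0}]'
python3 -m crank '[{"dx":0,"dy":0,"dz":-2,"wx":0,"wy":0,"wz":0},{"dx":0,"dy":0,"dz":-4,"wx":0,"wy":0,"wz":0},{"dx":0,"dy":0,"dz":-6.5,"wx":0,"wy":0,"wz":0},{"dx":0,"dy":0,"dz":-9,"wx":0,"wy":0,"wz":0},{"dx":0,"dy":0,"dz":-11,"wx":0,"wy":0,"wz":0},{"dx":0,"dy":0,"dz":-13,"wx":0,"wy":0,"wz":0},{"dx":0,"dy":0,"dz":-14,"wx":0,"wy":0,"wz":0},{"dx":0,"dy":0,"dz":-14,"wx":0,"wy":0,"wz":0},{"dx":0,"dy":0,"dz":-14,"wx":0,"wy":0,"wz":0},{"dx":0,"dy":0,"dz":-14,"wx":0,"wy":0,"wz":0}]'
python3 - <<'E'
from h import *
snap('wrist'); print(marks('wrist','shard1'))
lip(H(.0,.0,.22),HY,-8)
E
```

```text
t: 49.2
eef_pos: [0.5036, -0.2201, 0.0901]
ee_rot: [3.138, -0.295, 0.063]
force: [0.5, 0.3, -3.1]
width: 0.0217
gripper_force: 60.0
t: 50.45
eef_pos: [0.4622, -0.2221, 0.2217]
ee_rot: [3.138, -0.294, 0.063]
force: [-0.6, -0.3, -3.4]
width: 0.0216
gripper_force: 60.0
[([0.581, -0.244, 0.228], 0.59)]
dx -10.67 dy -53.93 dz -3.22 wx 9.1 wy -3.7 wz -33.4 |w| 35
```

```bash
python3 -m crank '[{"dx":0,"dy":-4,"dz":-1,"wx":1,"wy":0,"wz":-2},{"dx":0,"dy":-9.5,"dz":-2,"wx":2,"wy":-1,"wz":-6},{"dx":-1,"dy":-15.5,"dz":-3,"wx":3,"wy":-1,"wz":-10},{"dx":-2.5,"dy":-21.5,"dz":-3.2,"wx":4,"wy":-2,"wz":-15},{"dx":-4,"dy":-27.5,"dz":-3.2,"wx":5,"wy":-2.5,"wz":-20},{"dx":-5.5,"dy":-33.5,"dz":-3.2,"wx":6,"wy":-3,"wz":-24},{"dx":-7,"dy":-39.5,"dz":-3.2,"wx":7,"wy":-3.5,"wz":-28},{"dx":-8.8,"dy":-45.5,"dz":-3.2,"wx":8,"wy":-3.6,"wz":-31},{"dx":-10,"dy":-50.5,"dz":-3.2,"wx":9,"wy":-3.6,"wz":-33.4},{"dx":-10.6,"dy":-53.8,"dz":-3.2,"wx":9,"wy":-3.6,"wz":-33.4}]'
python3 -m crank '[{"dx":-1.7,"dy":-0.1,"dz":-0.6,"wx":0.1,"wy":-8,"wz":0},{"dx":-1,"dy":-0.1,"dz":-1.3,"wx":0.1,"wy":-16,"wz":0},{"dx":-0.3,"dy":-0.1,"dz":-2,"wx":0.1,"wy":-23,"wz":0},{"dx":0.8,"dy":-0.1,"dz":-2.7,"wx":0.1,"wy":-30,"wz":0},{"dx":2,"dy":-0.1,"dz":-3.4,"wx":0.1,"wy":-38,"wz":0},{"dx":3.5,"dy":-0.1,"dz":-3.9,"wx":0.1,"wy":-46,"wz":0},{"dx":5,"dy":-0.1,"dz":-4.4,"wx":0.1,"wy":-53,"wz":0},{"dx":6.5,"dy":-0.1,"dz":-4.7,"wx":0.1,"wy":-60,"wz":0},{"dx":8,"dy":-0.1,"dz":-4.9,"wx":0,"wy":-66,"wz":0},{"dx":8,"dy":-0.1,"dz":-4.9,"wx":0,"wy":-66,"wz":0}]'
python3 - <<'E'
from h import *
snap('wrist','w15.png'); print(marks('wrist','shard1'))
for c in('side','scene'):
    snap(c,c+'15.png'); 
    for q in('shard1',): print(c,q,marks(c,q))
lip(H(-.02,0,.21),HY,-5)
E
```

```text
t: 51.8
eef_pos: [0.3175, 0.3101, 0.2203]
ee_rot: [3.139, -0.229, 0.669]
force: [-0.5, 0.2, -2.7]
width: 0.0218
gripper_force: 60.0
t: 53.05
eef_pos: [0.3715, 0.3511, 0.282]
ee_rot: [3.135, 0.929, 0.659]
force: [0.1, -1.4, -3.1]
width: 0.022
gripper_force: 60.0
[]
side shard1 [([0.486, 0.419, 0.03], 0.79), ([0.495, 0.379, 0.031], 0.76), ([0.432, 0.398, 0.004], 0.42), ([0.422, 0.426, 0.01], 0.41)]
scene shard1 [([0.426, 0.426, 0.013], 0.66), ([0.491, 0.418, 0.032], 0.59)]
dx 0.33 dy -0.06 dz 11.10 wx 0.1 wy 62.7 wz -0.1 |w| 63
```

```bash
python3 -m crank '[{"dx":-0.3,"dy":0,"dz":2,"wx":0,"wy":9,"wz":0},{"dx":-0.6,"dy":0,"dz":4,"wx":0,"wy":18,"wz":0},{"dx":-1,"dy":0,"dz":6,"wx":0,"wy":27,"wz":0},{"dx":-1.3,"dy":0,"dz":7.5,"wx":0,"wy":36,"wz":0},{"dx":-1.3,"dy":0,"dz":8.4,"wx":0,"wy":43,"wz":0},{"dx":-0.5,"dy":0,"dz":9.6,"wx":0,"wy":53,"wz":0},{"dx":0.4,"dy":0,"dz":11.1,"wx":0,"wy":63,"wz":0},{"dx":0.4,"dy":0,"dz":11.1,"wx":0,"wy":63,"wz":0},{"dx":0.4,"dy":0,"dz":11.1,"wx":0,"wy":63,"wz":0},{"dx":0.4,"dy":0,"dz":11.1,"wx":0,"wy":63,"wz":0}]'
python3 - <<'E'
from h import *
snap('side','side16.png')
im=cv2.imread('pics/side16.png')[200:340,150:330]; cv2.imwrite('pics/crop16.png',cv2.resize(im,None,fx=4,fy=4,interpolation=cv2.INTER_CUBIC))
print(marks('side','shard1'))
lip([.5645,-.401,.08],np.radians(-30.7),0)
E
```

```text
t: 54.6
eef_pos: [0.3034, 0.2982, 0.2179]
ee_rot: [3.141, -0.179, 0.666]
force: [0.6, -0.4, -2.1]
width: 0.0218
gripper_force: 60.0
[([0.427, 0.396, 0.005], 0.61), ([0.486, 0.42, 0.029], 0.59), ([0.425, 0.424, 0.009], 0.47)]
dx -29.46 dy 57.54 dz 6.67 wx -9.0 wy -4.6 wz 68.2 |w| 69
```

View pics/crop16.png

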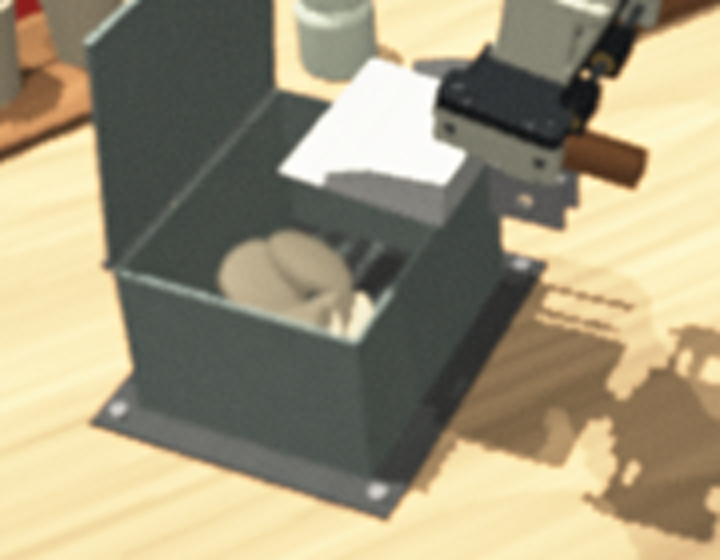

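The crop shows the shards heaped in the hopper at (290,280). The scene network sees none left on the bench, so I take the pan back to its mat.

```bash
python3 -m crank '[{"dx":1,"dy":5,"dz":0,"wx":-1,"wy":0,"wz":4},{"dx":2,"dy":10.5,"dz":0,"wx":-2,"wy":-1,"wz":10},{"dx":1,"dy":16,"dz":0,"wx":-3,"wy":-1,"wz":16},{"dx":-1,"dy":22,"dz":0,"wx":-4,"wy":-2,"wz":24},{"dx":-4,"dy":27.5,"dz":0,"wx":-5,"wy":-2.5,"wz":32},{"dx":-7.5,"dy":32.5,"dz":0,"wx":-6,"wy":-3,"wz":40},{"dx":-11,"dy":37.5,"dz":1,"wx":-7,"wy":-3.5,"wz":48},{"dx":-15,"dy":42.5,"dz":2,"wx":-8,"wy":-4,"wz":56},{"dx":-19,"dy":47,"dz":3,"wx":-8.5,"wy":-4.4,"wz":63},{"dx":-23,"dy":51,"dz":5,"wx":-9,"wy":-4.6,"wz":68}]'
python3 - <<'E'
from h import *
print(arm.get_state()['q'].round(2))
Y=np.radians(-30.7)
lip([.5645,-.401,.03],Y,0);lip([.5645,-.401,.0045],Y,0)
E
```

```text
t: 55.95
eef_pos: [0.4484, -0.2419, 0.1279]
ee_rot: [3.14, -0.09, -0.536]
force: [1.1, -0.0, -2.6]
width: 0.0218
gripper_force: 60.0
[-0.08  0.12 -0.58  0.06 -0.79  1.07]
dx 2.86 dy 7.74 dz 8.03 wx 0.1 wy -0.1 wz 0.0 |w| 0
dx 2.63 dy 7.74 dz 10.57 wx 0.1 wy -0.1 wz 0.0 |w| 0
```

```bash
python3 -m crank '[{"dx":1,"dy":3,"dz":1,"wx":0,"wy":0,"wz":0},{"dx":2,"dy":6,"dz":3,"wx":0,"wy":0,"wz":0},{"dx":2.8,"dy":7.7,"dz":5,"wx":0,"wy":0,"wz":0},{"dx":2.8,"dy":7.7,"dz":7,"wx":0,"wy":0,"wz":0},{"dx":2.8,"dy":7.7,"dz":8.5,"wx":0,"wy":0,"wz":0},{"dx":2.7,"dy":7.7,"dz":9.5,"wx":0,"wy":0,"wz":0},{"dx":2.6,"dy":7.7,"dz":10,"wx":0,"wy":0,"wz":0},{"dx":2.6,"dy":7.7,"dz":10.4,"wx":0,"wy":0,"wz":0},{"dx":2.6,"dy":7.7,"dz":10.5,"wx":0,"wy":0,"wz":0},{"dx":2.6,"dy":7.7,"dz":10.5,"wx":0,"wy":0,"wz":0}]'
python3 - <<'E'
from h import *
Y=np.radians(-30.7)
lip([.5645,-.401,.004],Y,0)
for c in('scene','wrist'):
    snap(c); print([ (q,marks(c,q,1)) for q in('scoop','scoop_lip','mat')])
E
```

```text
t: 57.2
eef_pos: [0.4384, -0.3234, 0.0263]
ee_rot: [3.14, -0.089, -0.531]
force: [-0.2, -0.3, -2.1]
width: 0.0218
gripper_force: 60.0
dx 0.25 dy 0.24 dz 0.20 wx 0.1 wy -0.1 wz 0.3 |w| 0
[('scoop', [([0.469, -0.338, 0.008], 0.9)]), ('scoop_lip', [([0.562, -0.396, 0.005], 0.68)]), ('mat', [([0.469, -0.354, -0.001], 0.71)])]
[('scoop', [([0.466, -0.335, 0.003], 0.64)]), ('scoop_lip', []), ('mat', [])]
```

```bash
python3 -m crank '[{"dx":0.1,"dy":0.5,"dz":0.1,"wx":0,"wy":0,"wz":0},{"dx":0.1,"dy":0.8,"dz":0.2,"wx":0,"wy":0,"wz":0},{"dx":0.1,"dy":0.8,"dz":0.25,"wx":0,"wy":0,"wz":0},{"dx":0.1,"dy":0.8,"dz":0.25,"wx":0,"wy":0,"wz":0},{"dx":0.1,"dy":0.8,"dz":0.25,"wx":0,"wy":0,"wz":0},{"dx":0.1,"dy":0.8,"dz":0.25,"wx":0,"wy":0,"wz":0},{"dx":0.1,"dy":0.8,"dz":0.25,"wx":0,"wy":0,"wz":0},{"dx":0.1,"dy":0.8,"dz":0.25,"wx":0,"wy":0,"wz":0},{"dx":0.1,"dy":0.8,"dz":0.25,"wx":0,"wy":0,"wz":0},{"dx":0.1,"dy":0.8,"dz":0.25,"wx":0,"wy":0,"wz":0}]'
python3 -m crank '[{"dx":0,"dy":0,"dz":0,"wx":0,"wy":0,"wz":0},{"dx":0,"dy":0,"dz":0,"wx":0,"wy":0,"wz":0},{"dx":0,"dy":0,"dz":0,"wx":0,"wy":0,"wz":0},{"dx":0,"dy":0,"dz":0,"wx":0,"wy":0,"wz":0},{"dx":0,"dy":0,"dz":0,"wx":0,"wy":0,"wz":0},{"dx":0,"dy":0,"dz":-1,"wx":0,"wy":0,"wz":0},{"dx":0,"dy":0,"dz":-3,"wx":0,"wy":0,"wz":0},{"dx":0,"dy":0,"dz":-6,"wx":0,"wy":0,"wz":0},{"dx":0,"dy":0,"dz":-10,"wx":0,"wy":0,"wz":0},{"dx":0,"dy":0,"dz":-14,"wx":0,"wy":0,"wz":0}]' 5.5
python3 - <<'E'
from h import *
for c in('scene','wrist'):
    snap(c); print([ (q,marks(c,q,1)) for q in('scoop','scoop_lip','mat','lid_edge')])
m=tool(HY,0,-1); go(H(.14,0,.40),m)
E
```

```text
t: 58.85
eef_pos: [0.4351, -0.3309, 0.0236]
ee_rot: [3.14, -0.088, -0.531]
force: [-2.9, -1.9, 3.8]
width: 0.0213
gripper_force: 60.0
t: 60.1
eef_pos: [0.4242, -0.3243, 0.1649]
ee_rot: [3.14, -0.089, -0.531]
force: [1.2, -0.7, 0.5]
width: 0.0551
gripper_force: 0.0
[('scoop', [([0.464, -0.348, 0.007], 0.66)]), ('scoop_lip', [([0.56, -0.405, 0.002], 0.73)]), ('mat', [([0.472, -0.354, -0.0], 0.81)]), ('lid_edge', [([0.496, 0.446, 0.315], 0.73)])]
[('scoop', [([0.464, -0.346, -0.001], 0.78)]), ('scoop_lip', [([0.555, -0.405, 0.004], 0.65)]), ('mat', []), ('lid_edge', [])]
dx -28.64 dy -75.89 dz -26.53 wx 3.1 wy -4.3 wz -68.6 |w| 69
```

```bash
python3 -m crank '[{"dx":0,"dy":-2,"dz":-4,"wx":0,"wy":0,"wz":-4},{"dx":-1,"dy":-5,"dz":-9,"wx":1,"wy":-1,"wz":-10},{"dx":-1,"dy":-9,"dz":-14,"wx":1,"wy":-1,"wz":-17},{"dx":-2,"dy":-14,"dz":-18,"wx":1,"wy":-2,"wz":-24},{"dx":-3,"dy":-19,"dz":-22,"wx":2,"wy":-2,"wz":-31},{"dx":-4,"dy":-25,"dz":-24,"wx":2,"wy":-3,"wz":-38},{"dx":-5,"dy":-31,"dz":-26,"wx":2,"wy":-3,"wz":-45},{"dx":-7,"dy":-37,"dz":-26.5,"wx":3,"wy":-4,"wz":-52},{"dx":-9,"dy":-43,"dz":-26.5,"wx":3,"wy":-4,"wz":-60},{"dx":-11,"dy":-48,"dz":-26.5,"wx":3,"wy":-4.3,"wz":-68}]' 0
python3 - <<'E'
from h import *
m=tool(HY,0,-1); go(H(.14,0,.40),m)
print(arm.get_state()['q'].round(2))
E
```

```text
t: 61.85
eef_pos: [0.5533, 0.1578, 0.4159]
ee_rot: [3.139, 0.001, 0.661]
force: [1.1, -0.4, -0.1]
width: 0.0003
gripper_force: 0.0
dx 19.38 dy -26.58 dz 1.52 wx 0.1 wy 0.0 wz -0.3 |w| 0
[ 0.62  0.13  0.13  0.   -1.57  1.61]
```

```bash
python3 -m crank '[{"dx":4,"dy":-3,"dz":0,"wx":0,"wy":0,"wz":0},{"dx":8,"dy":-7,"dz":0,"wx":0,"wy":0,"wz":0},{"dx":12,"dy":-11,"dz":0,"wx":0,"wy":0,"wz":0},{"dx":16,"dy":-16,"dz":0,"wx":0,"wy":0,"wz":0},{"dx":19.4,"dy":-21,"dz":0,"wx":0,"wy":0,"wz":0},{"dx":19.4,"dy":-26.5,"dz":1.5,"wx":0,"wy":0,"wz":0},{"dx":19.4,"dy":-26.5,"dz":5,"wx":0,"wy":0,"wz":0},{"dx":19.4,"dy":-26.5,"dz":9,"wx":0,"wy":0,"wz":0},{"dx":19.4,"dy":-26.5,"dz":11.7,"wx":0,"wy":0,"wz":0},{"dx":19.4,"dy":-26.5,"dz":11.7,"wx":0,"wy":0,"wz":0}]'
python3 - <<'E'
from h import *
m=tool(HY,0,-1); go(H(.14,0,.298),m)
for th in(1.5,1.3,1.1,.9,.7,.5,.3,.15,.0):
    go(H(.092-.165*np.cos(th)+.0025*np.sin(th)+.0095,0,.133+.165*np.sin(th)+.0025*np.cos(th)),m)
print(arm.get_state()['q'].round(2))
snap('side','side17.png'); print(marks('side','lid_edge'))
im=cv2.imread('pics/side17.png')[80:360,80:400]; cv2.imwrite('pics/crop17.png',cv2.resize(im,None,fx=2,fy=2))
E
```

```text
t: 63.1
eef_pos: [0.5442, 0.4831, 0.2954]
ee_rot: [3.138, 0.006, 0.657]
force: [-0.2, -0.2, 0.8]
width: 0.0004
gripper_force: 0.0
dx 0.11 dy -0.35 dz -0.26 wx 0.2 wy 0.3 wz -0.6 |w| 1
dx -4.66 dy -0.30 dz -0.21 wx 0.2 wy 0.3 wz -0.6 |w| 1
dx -7.91 dy -0.27 dz 0.32 wx 0.2 wy 0.3 wz -0.6 |w| 1
dx -10.99 dy -0.24 dz 1.48 wx 0.2 wy 0.3 wz -0.6 |w| 1
dx -13.78 dy -0.22 dz 3.24 wx 0.2 wy 0.3 wz -0.6 |w| 1
dx -16.16 dy -0.20 dz 5.51 wx 0.2 wy 0.3 wz -0.6 |w| 1
dx -18.05 dy -0.19 dz 8.21 wx 0.2 wy 0.3 wz -0.6 |w| 1
dx -19.36 dy -0.19 dz 11.23 wx 0.2 wy 0.3 wz -0.6 |w| 1
dx -19.94 dy -0.19 dz 13.64 wx 0.2 wy 0.3 wz -0.6 |w| 1
dx -20.15 dy -0.20 dz 16.10 wx 0.2 wy 0.3 wz -0.6 |w| 1
[ 0.99  0.42  0.26  0.   -1.42  1.23]
[([0.496, 0.446, 0.317], 0.98), ([0.64, 0.224, 0.003], 0.2)]
```

View pics/crop17.png

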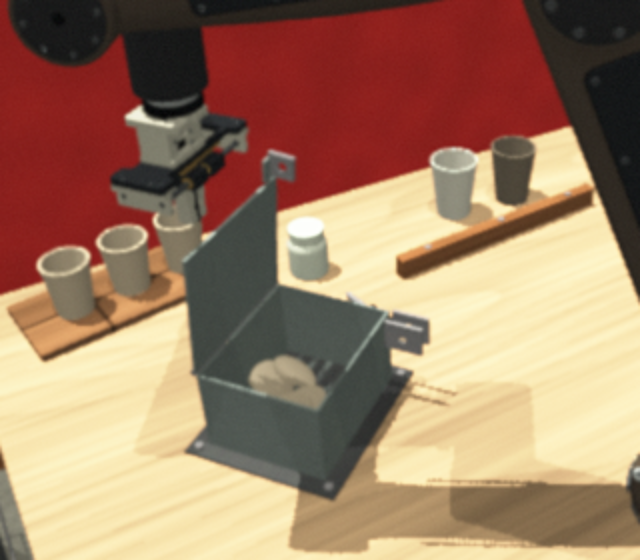

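The fingers at (185,210) are behind the lid, clear of the tongue at (280,165). I sweep the lid shut.

```bash
python3 -m crank '[{"dx":-3,"dy":-0.3,"dz":-0.1,"wx":0,"wy":0,"wz":0},{"dx":-4.7,"dy":-0.3,"dz":-0.1,"wx":0,"wy":0,"wz":0},{"dx":-6.3,"dy":-0.3,"dz":0.1,"wx":0,"wy":0,"wz":0},{"dx":-7.9,"dy":-0.3,"dz":0.4,"wx":0,"wy":0,"wz":0},{"dx":-9.5,"dy":-0.2,"dz":1,"wx":0,"wy":0,"wz":0},{"dx":-11,"dy":-0.2,"dz":1.6,"wx":0,"wy":0,"wz":0},{"dx":-12.4,"dy":-0.2,"dz":2.4,"wx":0,"wy":0,"wz":0},{"dx":-13.8,"dy":-0.2,"dz":3.3,"wx":0,"wy":0,"wz":0},{"dx":-15,"dy":-0.2,"dz":4.4,"wx":0,"wy":0,"wz":0},{"dx":-16.2,"dy":-0.2,"dz":5.6,"wx":0,"wy":0,"wz":0}]'
python3 - <<'E'
from h import *
m=tool(HY,0,-1)
for th in(.7,.5,.3,.15,.0):
    go(H(.092-.165*np.cos(th)+.0025*np.sin(th)+.0095,0,.133+.165*np.sin(th)+.0025*np.cos(th)),m)
for c in ('side','scene'): snap(c); print(marks(c,'lid_edge'))
E
```

```text
t: 64.45
eef_pos: [0.4167, 0.3878, 0.2459]
ee_rot: [3.141, -0.006, 0.657]
force: [-0.3, 0.4, 3.4]
width: 0.0006
gripper_force: 1.5
dx -0.28 dy 0.05 dz 0.47 wx 0.0 wy -0.4 wz -0.6 |w| 1
dx -2.20 dy 0.07 dz 3.15 wx 0.0 wy -0.4 wz -0.6 |w| 1
dx -3.54 dy 0.08 dz 6.16 wx 0.0 wy -0.4 wz -0.6 |w| 1
dx -4.15 dy 0.08 dz 8.55 wx 0.0 wy -0.4 wz -0.6 |w| 1
dx -4.38 dy 0.08 dz 11.02 wx 0.0 wy -0.4 wz -0.6 |w| 1
[([0.4, 0.372, 0.26], 0.67)]
[([0.396, 0.373, 0.258], 0.76)]
```

```bash
python3 -m crank '[{"dx":-0.8,"dy":0,"dz":1.2,"wx":0,"wy":0,"wz":0},{"dx":-1.7,"dy":0,"dz":2.4,"wx":0,"wy":0,"wz":0},{"dx":-2.4,"dy":0,"dz":3.6,"wx":0,"wy":0,"wz":0},{"dx":-3,"dy":0,"dz":4.9,"wx":0,"wy":0,"wz":0},{"dx":-3.5,"dy":0,"dz":6.2,"wx":0,"wy":0,"wz":0},{"dx":-3.8,"dy":0,"dz":7.5,"wx":0,"wy":0,"wz":0},{"dx":-4.1,"dy":0,"dz":8.8,"wx":0,"wy":0,"wz":0},{"dx":-4.3,"dy":0,"dz":10,"wx":0,"wy":0,"wz":0},{"dx":-4.4,"dy":0,"dz":10.8,"wx":0,"wy":0,"wz":0},{"dx":-4.4,"dy":0,"dz":11.1,"wx":0,"wy":0,"wz":0}]'
python3 - <<'E'
from h import *
for c in ('side','scene'): snap(c); print(marks(c,'lid_edge'))
E
```

```text
t: 65.9
eef_pos: [0.3811, 0.3593, 0.1353]
ee_rot: [3.138, -0.001, 0.658]
force: [-20.5, -10.7, 56.8]
width: 0.0003
gripper_force: 28.0
[([0.361, 0.343, 0.136], 0.88)]
[([0.36, 0.344, 0.134], 0.87)]
```

```bash
python3 -m crank '[{"dx":0,"dy":0,"dz":-1,"wx":0,"wy":0,"wz":0},{"dx":0,"dy":0,"dz":-4,"wx":0,"wy":0,"wz":0},{"dx":0,"dy":0,"dz":-8,"wx":0,"wy":0,"wz":8},{"dx":0,"dy":1,"dz":-10,"wx":0,"wy":0,"wz":18},{"dx":0,"dy":3,"dz":-10,"wx":0,"wy":0,"wz":28},{"dx":1,"dy":6,"dz":-10,"wx":0,"wy":0,"wz":38},{"dx":2,"dy":10,"dz":-10,"wx":0,"wy":0,"wz":48},{"dx":3,"dy":14,"dz":-10,"wx":0,"wy":0,"wz":58},{"dx":3.5,"dy":18,"dz":-10,"wx":0,"wy":0,"wz":68},{"dx":4,"dy":22,"dz":-10,"wx":0,"wy":0,"wz":78}]' 4.5
python3 - <<'E'
from h import *
print(arm.get_state()['q'].round(2))
for c in ('side','scene','wrist'):
    snap(c)
    for q in('lid_edge','latch','pin','pin_grip','pin_tip','hopper','lid_hinge'): print(c,q,marks(c,q,2))
m=tool(np.radians(9),0,1); go([.56,.2115,.16],m)
E
```

```text
t: 67.35
eef_pos: [0.5471, 0.2084, 0.2314]
ee_rot: [3.14, -0.001, -0.711]
force: [-0.6, 0.7, 0.7]
width: 0.0453
gripper_force: 0.0
[ 0.7   0.21 -0.18  0.   -1.18  0.16]
side lid_edge [([0.357, 0.343, 0.141], 0.82)]
side latch [([0.392, 0.249, 0.114], 0.78)]
side pin [([0.36, 0.344, 0.138], 0.48)]
side pin_grip []
side pin_tip [([0.749, 0.241, 0.0], 0.36)]
side hopper [([0.431, 0.4, 0.006], 0.75)]
side lid_hinge [([0.504, 0.453, 0.132], 0.81)]
scene lid_edge [([0.361, 0.343, 0.135], 0.72)]
scene latch [([0.395, 0.25, 0.11], 0.96), ([0.589, 0.217, 0.012], 0.66)]
scene pin [([0.781, -0.07, 0.004], 0.72), ([0.588, 0.217, 0.007], 0.62)]
scene pin_grip [([0.55, 0.21, 0.009], 0.71)]
scene pin_tip [([0.648, 0.228, 0.006], 0.5)]
scene hopper [([0.429, 0.399, -0.001], 0.79)]
scene lid_hinge [([0.508, 0.456, 0.134], 0.58)]
wrist lid_edge []
wrist latch [([0.394, 0.251, 0.109], 0.71), ([0.429, 0.4, -0.001], 0.52)]
wrist pin [([0.585, 0.216, 0.012], 0.82)]
wrist pin_grip [([0.551, 0.208, 0.011], 0.81), ([0.75, 0.247, 0.002], 0.54)]
wrist pin_tip [([0.642, 0.224, 0.006], 0.64)]
wrist hopper [([0.428, 0.399, -0.0], 0.72)]
wrist lid_hinge [([0.748, 0.247, 0.005], 0.51)]
dx 0.88 dy -0.99 dz 7.24 wx -0.1 wy -0.1 wz 130.6 |w| 131
```

```bash
python3 -m crank '[{"dx":0.5,"dy":-0.5,"dz":1,"wx":0,"wy":0,"wz":10},{"dx":0.9,"dy":-1,"dz":2,"wx":0,"wy":0,"wz":20},{"dx":0.9,"dy":-1,"dz":3,"wx":0,"wy":0,"wz":30},{"dx":0.9,"dy":-1,"dz":4,"wx":0,"wy":0,"wz":40},{"dx":0.9,"dy":-1,"dz":5,"wx":0,"wy":0,"wz":50},{"dx":0.9,"dy":-1,"dz":6,"wx":0,"wy":0,"wz":60},{"dx":0.9,"dy":-1,"dz":7.2,"wx":0,"wy":0,"wz":70},{"dx":0.9,"dy":-1,"dz":7.2,"wx":0,"wy":0,"wz":80},{"dx":0.9,"dy":-1,"dz":7.2,"wx":0,"wy":0,"wz":90},{"dx":0.9,"dy":-1,"dz":7.2,"wx":0,"wy":0,"wz":100}]'
python3 -m crank '[{"dx":0,"dy":0,"dz":0,"wx":0,"wy":0,"wz":10},{"dx":0,"dy":0,"dz":0,"wx":0,"wy":0,"wz":20},{"dx":0,"dy":0,"dz":0,"wx":0,"wy":0,"wz":29},{"dx":0,"dy":0,"dz":0,"wx":0,"wy":0,"wz":29},{"dx":0,"dy":0,"dz":0,"wx":0,"wy":0,"wz":29},{"dx":0,"dy":0,"dz":0,"wx":0,"wy":0,"wz":29},{"dx":0,"dy":0,"dz":0,"wx":0,"wy":0,"wz":29},{"dx":0,"dy":0,"dz":0,"wx":0,"wy":0,"wz":29},{"dx":0,"dy":0,"dz":0,"wx":0,"wy":0,"wz":29},{"dx":0,"dy":0,"dz":0,"wx":0,"wy":0,"wz":29}]'
python3 - <<'E'
from h import *
print(arm.get_state()['q'].round(2))
c='wrist'; snap(c,'w18.png')
for q in('pin','pin_grip','pin_tip'): print(c,q,marks(c,q,2))
for q in('pin',):
    for m in arm.masks_of(c,q)[:1]:
        ys,xs=np.nonzero(m['pixels']); X=onz(c,np.c_[xs,ys],.012)[:,:2]*1000
        print(m['confidence'],cv2.minAreaRect(X.astype(np.float32)))
        im=cv2.imread('pics/w18.png'); im[m['pixels'],2]=255; cv2.imwrite('pics/w18m.png',im)
E
```

```text
t: 69.8
eef_pos: [0.5603, 0.2114, 0.1603]
ee_rot: [-3.14, 0.0, -2.456]
force: [0.6, 0.1, 0.0]
width: 0.045
gripper_force: 0.0
t: 71.05
eef_pos: [0.5602, 0.2115, 0.1604]
ee_rot: [-3.14, 0.001, -2.956]
force: [-0.2, 0.0, 0.9]
width: 0.0451
gripper_force: 0.0
[ 0.69  0.28 -0.25  0.   -1.03 -2.07]
wrist pin [([0.588, 0.215, 0.013], 0.6)]
wrist pin_grip [([0.552, 0.209, 0.01], 0.67)]
wrist pin_tip [([0.642, 0.223, 0.01], 0.84)]
0.66 ((587.4686889648438, 215.3999786376953), (114.43058013916016, 18.860107421875), 10.987464904785156)
```

View pics/w18m.png

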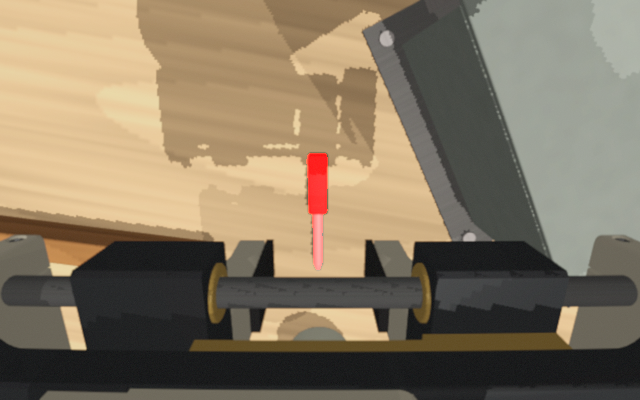

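```bash
python3 - <<'E'
from h import *
m=tool(np.radians(10.8),0,1); go([.5577,.2098,.06],m); go([.5577,.2098,.004],m)
print('hopper right wall clearance', (R.from_euler('z',-HY).apply(np.array([.5577,.2098,0])+m.apply([0.039,-.097,0])-HO)), R.from_euler('z',-HY).apply(np.array([.5577,.2098,0])+m.apply([.039,.097,0])-HO))
E
```

```text
dx 0.29 dy -0.10 dz 10.04 wx -0.1 wy 0.1 wz -0.2 |w| 0
dx 0.30 dy -0.10 dz 15.64 wx -0.1 wy 0.1 wz -0.2 |w| 0
hopper right wall clearance [-0.0988891  -0.29475581  0.        ] [-0.00961034 -0.12251962  0.        ]
```

```bash
python3 -m crank '[{"dx":0.3,"dy":-0.1,"dz":3,"wx":0,"wy":0,"wz":0},{"dx":0.3,"dy":-0.1,"dz":6,"wx":0,"wy":0,"wz":0},{"dx":0.3,"dy":-0.1,"dz":9,"wx":0,"wy":0,"wz":0},{"dx":0.3,"dy":-0.1,"dz":11.5,"wx":0,"wy":0,"wz":0},{"dx":0.3,"dy":-0.1,"dz":13.5,"wx":0,"wy":0,"wz":0},{"dx":0.3,"dy":-0.1,"dz":14.8,"wx":0,"wy":0,"wz":0},{"dx":0.3,"dy":-0.1,"dz":15.4,"wx":0,"wy":0,"wz":0},{"dx":0.3,"dy":-0.1,"dz":15.5,"wx":0,"wy":0,"wz":0},{"dx":0.3,"dy":-0.1,"dz":15.5,"wx":0,"wy":0,"wz":0},{"dx":0.3,"dy":-0.1,"dz":15.5,"wx":0,"wy":0,"wz":0}]'
python3 -m crank '[{"dx":0,"dy":0,"dz":0,"wx":0,"wy":0,"wz":0},{"dx":0,"dy":0,"dz":0,"wx":0,"wy":0,"wz":0},{"dx":0,"dy":0,"dz":0,"wx":0,"wy":0,"wz":0},{"dx":0,"dy":0,"dz":0,"wx":0,"wy":0,"wz":0},{"dx":0,"dy":0,"dz":0,"wx":0,"wy":0,"wz":0},{"dx":0,"dy":0,"dz":0,"wx":0,"wy":0,"wz":0},{"dx":0,"dy":0,"dz":0,"wx":0,"wy":0,"wz":0},{"dx":0,"dy":0,"dz":0,"wx":0,"wy":0,"wz":0},{"dx":0,"dy":0,"dz":0,"wx":0,"wy":0,"wz":0},{"dx":0,"dy":0,"dz":0,"wx":0,"wy":0,"wz":0}]' 0.5 50
```

```text
t: 72.55
eef_pos: [0.5581, 0.21, 0.0061]
ee_rot: [-3.14, 0.002, -2.956]
force: [-0.2, -0.4, 0.2]
width: 0.0449
gripper_force: 0.0
t: 73.8
eef_pos: [0.5577, 0.2098, 0.0055]
ee_rot: [-3.14, 0.001, -2.956]
force: [-1.1, 0.5, 2.4]
width: 0.0171
gripper_force: 50.0
```

```bash
python3 -m crank '[{"dx":0,"dy":0,"dz":-3,"wx":0,"wy":0,"wz":0},{"dx":0,"dy":0,"dz":-7,"wx":0,"wy":0,"wz":0},{"dx":0,"dy":0,"dz":-12,"wx":0,"wy":0,"wz":0},{"dx":0,"dy":0,"dz":-17,"wx":0,"wy":0,"wz":-10},{"dx":0,"dy":0,"dz":-20,"wx":0,"wy":0,"wz":-20},{"dx":0,"dy":0,"dz":-20,"wx":0,"wy":0,"wz":-30},{"dx":0,"dy":0,"dz":-20,"wx":0,"wy":0,"wz":-40},{"dx":0,"dy":0,"dz":-20,"wx":0,"wy":0,"wz":-50},{"dx":0,"dy":0,"dz":-20,"wx":0,"wy":0,"wz":-60},{"dx":0,"dy":0,"dz":-20,"wx":0,"wy":0,"wz":-70}]'
cat >> h.py <<'E'
PY=HY+np.pi/2
def pin(p,s=None,off=.028,dz=.0035):
    """tool move bringing the pin's shoulder to p, pin heading +y of the hopper"""
    m=tool(PY,0,1); go(np.array(p)-off*np.r_[np.cos(PY),np.sin(PY),0]-[0,0,dz],m,s)
E
python3 - <<'E'
from h import *
pin(H(-.122,-.21,.16))
E
```

```text
t: 75.05
eef_pos: [0.5571, 0.2099, 0.2049]
ee_rot: [-3.14, -0.001, -1.729]
force: [0.6, -0.3, -1.3]
width: 0.0172
gripper_force: 50.0
dx 8.29 dy 6.06 dz 4.85 wx -0.0 wy -0.1 wz -47.3 |w| 47
```

```bash
python3 -m crank '[{"dx":2,"dy":1.5,"dz":0,"wx":0,"wy":0,"wz":-8},{"dx":4,"dy":3,"dz":0,"wx":0,"wy":0,"wz":-17},{"dx":6,"dy":4.5,"dz":0,"wx":0,"wy":0,"wz":-26},{"dx":8,"dy":6,"dz":1,"wx":0,"wy":0,"wz":-35},{"dx":8.3,"dy":6.1,"dz":2,"wx":0,"wy":0,"wz":-43},{"dx":8.3,"dy":6.1,"dz":3.5,"wx":0,"wy":0,"wz":-47.3},{"dx":8.3,"dy":6.1,"dz":4.8,"wx":0,"wy":0,"wz":-47.3},{"dx":8.3,"dy":6.1,"dz":4.8,"wx":0,"wy":0,"wz":-47.3},{"dx":8.3,"dy":6.1,"dz":4.8,"wx":0,"wy":0,"wz":-47.3},{"dx":8.3,"dy":6.1,"dz":4.8,"wx":0,"wy":0,"wz":-47.3}]'
python3 - <<'E'
from h import *
print(arm.get_state()['q'].round(2))
pin(H(-.122,-.21,.16)); pin(H(-.122,-.19,.112))
for c in('wrist','side','scene'):
    snap(c,c+'19.png')
    for q in('pin','pin_tip','latch','lid_edge'): print(c,q,marks(c,q,2))
print('exp tip',H(-.122,-.15,.16),'latch',H(-.122,-.094,.112), proj('wrist',[H(-.122,-.094-.016,.112),H(-.122,-.15,.16)]).round(), proj('side',[H(-.122,-.094-.016,.112),H(-.122,-.15,.16)]).round())
im=cv2.imread('pics/side19.png')[190:290,230:360]; cv2.imwrite('pics/crop19.png',cv2.resize(im,None,fx=6,fy=6,interpolation=cv2.INTER_CUBIC))
E
```

```text
t: 76.3
eef_pos: [0.4841, 0.1382, 0.1579]
ee_rot: [-3.14, -0.002, -0.909]
force: [-0.8, -0.1, -1.1]
width: 0.0174
gripper_force: 50.0
[ 0.67  0.13 -0.46  0.   -0.98 -0.01]
dx 0.07 dy 0.03 dz 0.14 wx -0.1 wy -0.1 wz -0.3 |w| 0
dx -1.94 dy 0.04 dz 4.93 wx -0.1 wy -0.1 wz -0.3 |w| 0
wrist pin [([0.466, 0.164, 0.163], 0.75)]
wrist pin_tip []
wrist latch []
wrist lid_edge []
side pin [([0.468, 0.162, 0.16], 0.47), ([0.463, -0.348, 0.006], 0.22)]
side pin_tip [([0.425, 0.21, 0.158], 0.53), ([0.394, 0.25, 0.113], 0.52)]
side latch [([0.392, 0.253, 0.109], 0.72), ([0.427, 0.205, 0.156], 0.25)]
side lid_edge [([0.661, -0.096, 0.002], 0.74), ([0.36, 0.343, 0.14], 0.59)]
scene pin [([0.468, 0.161, 0.162], 0.69), ([0.506, 0.458, 0.136], 0.63)]
scene pin_tip [([0.393, 0.252, 0.108], 0.67), ([0.431, 0.205, 0.156], 0.6)]
scene latch [([0.393, 0.248, 0.108], 0.76)]
scene lid_edge [([0.36, 0.345, 0.131], 0.81)]
exp tip [0.42988672 0.20667564 0.16      ] latch [0.39525585 0.25068363 0.112     ] [[321. 388.]
 [321. 398.]] [[285. 242.]
 [290. 221.]]
```

View pics/wrist19.png

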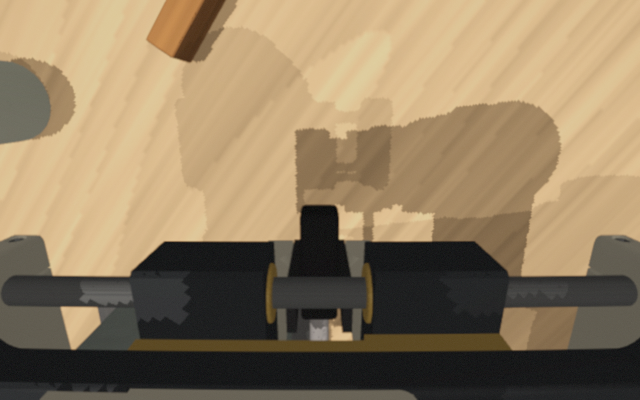

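The wrist view shows the pin grip at (320,235), straight between the fingers. My picture allowance is used up, so I work from numbers only and locate the lug hole in the saved frames by grey level.

```bash
python3 - <<'E'
from h import *
np.set_printoptions(linewidth=250)
# planar fit of hopper pose from averaged marks
M=np.array([[0,0],[.092,0],[-.093,0],[-.122,-.094]]);W=np.array([[.4308,.3996],[.5058,.4555],[.360,.3435],[.3926,.2506]])
Mc,Wc=M-M.mean(0),W-W.mean(0);a=np.arctan2((Mc[:,0]*Wc[:,1]-Mc[:,1]*Wc[:,0]).sum(),(Mc*Wc).sum())
c,s=np.cos(a),np.sin(a);Rm=np.array([[c,-s],[s,c]]);o=W.mean(0)-Rm@M.mean(0);print('yaw',np.degrees(a),'o',o,'res mm',((M@Rm.T+o-W)*1000).round(1).tolist(),'latch',Rm@M[3]+o)
for cam,y in(('scene',-.110),('side',-.078)):
    g=cv2.imread(f'pics/{cam}19.png',0); p=proj(cam,[H(-.122,y,.112)])[0]; print(cam,p.round(1),'lug corners',proj(cam,[H(x,y,z) for x in(-.092,-.152) for z in(.097,.127)]).round(0).tolist())
    u,v=np.round(p).astype(int); print('cols',u-13,u+13,'rows',v-9,v+9); print(g[v-9:v+10,u-13:u+14])
E
```

```text
yaw 37.47498972756768 o [0.43240603 0.39965881] res mm [[1.6, 0.1], [-0.4, 0.1], [-1.4, -0.4], [0.2, 0.2]] latch [0.39277553 0.25083199]
scene [317.8 132.6] lug corners [[327.0, 137.0], [327.0, 129.0], [308.0, 136.0], [308.0, 129.0]]
cols 305 331 rows 124 142
[[ 32  43  58  64  66  62  62  64  64  65  62  63  62  61  63  65  63  63  64  63  62  63  61  64  64  63  64]
 [ 32  42  59  63  67  69  66  61  64  62  59  65  61  63  64  64  63  64  62  64  63  66  63  64  63  63  64]
 [ 33  39  58  63  67  66  64  62  64  65  63  66  64  64  64  71  72  73  73  72  72  69  70  92  86  81  72]
 [ 32  37  56  63  63  65  67  63  62  63  62  63  64  63  64  63  66  66  67  67  67  68  68  75  76  73  72]
 [ 34  37  57  63  65  63  65  63  63  66  62  64  64  63  64  63  64  64  66  64  63  65  63  66  66  64  65]
 [ 32  33  35  36  36  36  41  40  41  39  42  46  48  48  50  48  47  53  57  55  55  50  48  51  54  57  58]
 [ 31  30  30  29  29  30  32  33  30  33  32  31  34  33  31  35  34  31  32  35  36  36  32  33  37  38  36]
 [ 36  33  29  31  32  29  30  27  32  31  31  30  31  28  28  
[... 2801 characters left out ...]
  86  84  85  94 144 198 198 210]
 [ 69  68  69  67  72  79  84  92  95  92  86  89  85  87  85  85  86  86  87  88  86  84 101 174 234 236 235]
 [ 68  71  68  71  67  71  83 119 149 143 127 117  99  90  85  88  85  86  87  87  87  87 103 176 235 237 234]
 [ 68  66  67  69  68  68  82 145 206 209 191 176 152 133 122 116 101  91  89  90  84  84 105 171 228 230 228]
 [ 66  68  68  69  70  67  81 146 208 217 212 208 204 203 193 185 159 137 120 108  95  88 103 165 221 229 230]
 [ 65  67  68  67  68  66  79 140 204 213 214 214 218 219 218 218 213 208 186 165 145 132 137 177 212 224 230]
 [ 65  68  66  66  68  66  77 140 206 217 219 221 221 220 221 219 216 214 209 203 201 199 196 206 217 219 224]]
```

```bash
python3 - <<'E'
from h import *
np.set_printoptions(linewidth=250)
s=arm.get_state(); Rt=R.from_euler('xyz',s['ee_rot']); ax=-Rt.apply([1,0,0]); sh=s['eef_pos']+[0,0,.0035]+.028*ax
print(R.from_euler('z',-HY).apply(sh-HO))
for cam in('scene','side'):
    g=cv2.imread(f'pics/{cam}19.png',0); P3=[sh+d*ax for d in(-.05,0,.01,.03,.05,.06)]; p=proj(cam,P3); print(cam,p.round(1).tolist())
    u,v=np.round(p[3]).astype(int); print('cols',u-14,u+14,'rows',v-11,v+11); print(g[v-11:v+12,u-14:u+15])
E
```

```text
[-0.12200924 -0.20927486  0.1608083 ]
scene [[314.2, 155.8], [315.5, 143.4], [315.7, 141.0], [316.2, 136.3], [316.7, 131.7], [317.0, 129.4]]
cols 302 330 rows 125 147
[[ 34  31  33  32  42  59  63  67  69  66  61  64  62  59  65  61  63  64  64  63  64  62  64  63  66  63  64  63  63]
 [ 31  34  32  33  39  58  63  67  66  64  62  64  65  63  66  64  64  64  71  72  73  73  72  72  69  70  92  86  81]
 [ 34  29  30  32  37  56  63  63  65  67  63  62  63  62  63  64  63  64  63  66  66  67  67  67  68  68  75  76  73]
 [ 29  34  33  34  37  57  63  65  63  65  63  63  66  62  64  64  63  64  63  64  64  66  64  63  65  63  66  66  64]
 [ 30  33  35  32  33  35  36  36  36  41  40  41  39  42  46  48  48  50  48  47  53  57  55  55  50  48  51  54  57]
 [ 32  35  28  31  30  30  29  29  30  32  33  30  33  32  31  34  33  31  35  34  31  32  35  36  36  32  33  37  38]
 [ 36  35  37  36  33  29  31  32  29  30  27  32  31  31  30  31  28  28  33  27  28  28  27  34  32  34  31  31  31]
 [ 48  51  51  48  52  48  48  47  52  49  50  44  45  42  43  42  44  44  36  41  36  37  39  36  3
[... 3970 characters left out ...]
217 220 220 220 217 202 170 179 204 216 219 219 220 219 218 217 219 222 227 233 234 234 235 234 234 234]
 [216 218 218 219 218 218 219 219 217 210 211 218 219 219 219 220 218 218 218 218 215 220 226 231 233 233 233 233 233]
 [219 218 219 218 219 218 221 219 221 218 219 219 219 218 218 219 218 216 215 216 216 213 216 225 230 232 232 232 230]
 [219 218 220 219 218 218 220 219 218 219 218 218 218 218 214 217 216 215 215 214 213 213 212 214 221 228 230 230 228]
 [218 218 218 217 219 218 218 218 218 217 217 215 214 215 214 215 215 213 212 211 212 210 210 207 211 218 227 228 229]
 [217 219 217 218 218 219 218 217 215 217 215 214 215 214 213 213 211 211 211 209 208 207 207 206 207 213 226 229 230]]
```

```bash
python3 - <<'E'
from h import *
np.set_printoptions(linewidth=250)
for cam,y in(('scene',-.110),('side',-.078)):
    g=cv2.imread(f'pics/{cam}0.png',0); q=proj(cam,[H(-.122,y,.112),H(-.124,y,.112),H(-.122,y,.110),H(-.122,y,.105)]); print(cam,q.round(2).tolist())
    u,v=np.round(q[0]).astype(int); print('cols',u-13,u+13,'rows',v-7,v+9); print(g[v-7:v+10,u-13:u+14])
E
```

```text
scene [[317.83, 132.63], [317.19, 132.61], [317.83, 133.11], [317.84, 134.29]]
cols 305 331 rows 126 142
[[123 124 117 106 101 101 102  99 101  90  86  97 101 102  92  79  75  75  75  66  64  53  63  89  69  56  74]
 [123 122 101  78  72  73  72  73  81  83  81  83  85  90  92  89  90  89  92  95  79  53  67  84  65  58  75]
 [122 121  91  60  57  55  57  58  57  58  57  56  56  60  61  60  61  62  61  64  60  54  77  93  81  76  77]
 [120 119  91  59  51  53  52  54  53  55  54  53  53  55  52  53  53  52  51  53  54  52  62  69  72  74  76]
 [118 115  87  60  54  50  55  54  52  55  55  55  51  54  51  54  54  53  55  53  55  54  51  53  55  56  55]
 [113 113  87  58  55  54  54  53  54  55  55  53  55  54  54  54  53  53  53  52  52  49  51  51  51  51  51]
 [113 114  89  57  53  53  52  55  55  54  59  57  54  56  52  55  55  55  54  53  51  52  49  50  49  48  49]
 [115 115  89  60  54  57  55  55  56  55  56  95 109  86  57  53  54  53  53  56  49  48  50  50  54  55  51]
 [114 113  93  67  54  52  53  53  54  54  58  66  68  61  56  54  57  52  56  54  50  49  49  52  52  52  
[... 2183 characters left out ...]
  91  90  88  98 149 195 197 209]
 [ 71  70  74  73  74  81  88 101 105  95  92  90  88  90  89  88  89  88  92  90  90  89 105 173 233 235 234]
 [ 70  71  73  71  68  72  89 131 168 159 138 128 108  94  88  90  90  91  88  91  89  89 108 176 233 236 233]
 [ 70  70  72  71  70  71  90 165 228 231 216 202 170 147 136 129 109  95  90  90  92  90 104 172 226 229 227]
 [ 69  71  70  72  66  68  88 165 232 235 232 231 227 225 217 207 181 155 134 118 101  92 108 169 225 229 231]
 [ 68  69  71  70  68  67  82 159 227 233 232 233 235 237 236 236 234 228 210 187 164 149 153 197 228 234 233]
 [ 71  72  73  72  68  68  85 160 228 235 235 236 237 237 237 236 235 233 231 227 224 222 219 229 235 237 237]]
```

```bash
cat >> h.py <<'E'
L=HO+R.from_euler('z',HY).apply([-.1240,-.094,.1105]); PY=np.radians(127.8)
def ins(d,dx=0,dz=0):
    """pin shoulder d short of the latch; dx,dz: lateral corrections (along hopper x, z)"""
    a=np.r_[np.cos(PY),np.sin(PY),0]; b=np.r_[np.sin(PY),-np.cos(PY),0]
    pin(L-d*a+dx*b+[0,0,dz])
E
python3 - <<'E'
from h import *
ins(.115); ins(.090); ins(.075); ins(.018)
E
```

```text
dx -0.04 dy 0.29 dz 5.04 wx -0.0 wy -0.1 wz 0.1 |w| 0
dx -2.54 dy 0.28 dz 5.03 wx -0.0 wy -0.1 wz 0.1 |w| 0
dx -4.04 dy 0.28 dz 5.03 wx -0.0 wy -0.1 wz 0.1 |w| 0
dx -9.74 dy 0.27 dz 5.02 wx -0.0 wy -0.1 wz 0.1 |w| 0
```

```bash
python3 -m crank '[{"dx":0,"dy":0.2,"dz":1.5,"wx":0,"wy":0,"wz":0},{"dx":0,"dy":0.3,"dz":3,"wx":0,"wy":0,"wz":0},{"dx":0,"dy":0.3,"dz":4.3,"wx":0,"wy":0,"wz":0},{"dx":0,"dy":0.3,"dz":4.9,"wx":0,"wy":0,"wz":0},{"dx":0,"dy":0.3,"dz":5,"wx":0,"wy":0,"wz":0},{"dx":-0.5,"dy":0.3,"dz":5,"wx":0,"wy":0,"wz":0},{"dx":-1.2,"dy":0.3,"dz":5,"wx":0,"wy":0,"wz":0},{"dx":-1.9,"dy":0.3,"dz":5,"wx":0,"wy":0,"wz":0},{"dx":-2.5,"dy":0.3,"dz":5,"wx":0,"wy":0,"wz":0},{"dx":-2.5,"dy":0.3,"dz":5,"wx":0,"wy":0,"wz":0}]'
python3 - <<'E'
from h import *
np.set_printoptions(linewidth=250)
ins(.090);ins(.066)
for cam in('scene','side'):
    snap(cam,cam+'20.png'); print([(q,marks(cam,q,2)) for q in('latch','pin_tip')])
a=np.r_[np.cos(PY),np.sin(PY),0]
g=cv2.imread('pics/side20.png',0); P3=[L-d*a for d in(.09,.07,.05,.03,.016,-.016)]; p=proj('side',P3); print(p.round(1).tolist())
print('cols 270-305 rows 230-258'); print(g[228:258,272:304])
E
```

```text
t: 78.3
eef_pos: [0.4658, 0.1563, 0.1075]
ee_rot: [-3.141, -0.002, -0.908]
force: [-1.0, -0.5, -0.4]
width: 0.0173
gripper_force: 50.0
dx 0.01 dy -0.01 dz 0.05 wx -0.0 wy -0.1 wz 0.2 |w| 0
dx -2.39 dy -0.02 dz 0.05 wx -0.0 wy -0.1 wz 0.2 |w| 0
[('latch', [([0.416, 0.227, 0.107], 0.3)]), ('pin_tip', [([0.432, 0.396, 0.001], 0.18)])]
[('latch', [([0.393, 0.252, 0.111], 0.6)]), ('pin_tip', [([0.411, 0.226, 0.107], 0.42)])]
[[295.2, 228.3], [292.7, 232.1], [290.2, 236.0], [287.6, 240.0], [285.7, 242.9], [281.4, 249.6]]
cols 270-305 rows 230-258
[[233 233 232 226 221 217 216 217 215 216 216 214 214 214 214 211 211 212 210 200 170 147 146 104  56  30  75 149 201 218 229 234]
 [232 232 229 219 217 216 217 214 214 215 213 212 211 210 212 208 209 208 206 202 187 175 155 108  55  59 131 199 217 220 229 235]
 [224 222 220 215 215 216 213 212 212 213 211 209 210 208 207 205 206 208 204 197 185 168 143 128 119 137 187 218 222 222 224 229]
 [215 215 215 214 213 213 212 210 209 208 208 206 205 205 204 206 208 211 209 194 177 150 146 187 206 212 218 221 222 220 221 222]
 [211 211 209 212 211 211 207
[... 2677 characters left out ...]
107 110 126 130 126 119 115 113 110 112 111]
 [ 73  77  83  95  97  90  86  88  86  85  86  87  86  89  87  89  87  87  83  97 114 121 134 146 146 138 121 118 116 117 115 119]
 [ 69  72  83 117 150 141 127 115  99  89  87  87  87  87  88  88  91  87  82  94 115 136 165 166 150 144 142 144 145 144 131 135]
 [ 66  68  83 143 207 210 194 176 154 131 124 116 102  91  87  87  87  89  89 108 140 172 212 213 189 181 175 158 156 158 157 160]
 [ 68  68  80 142 210 216 211 207 205 203 192 184 157 136 122 107  95  88  97 142 195 216 232 233 231 229 211 174 162 165 165 167]
 [ 66  69  81 138 203 213 213 214 219 220 220 217 213 205 187 165 145 131 136 178 219 231 235 237 237 233 217 198 188 171 165 161]]
```

```bash
python3 -m crank '[{"dx":-0.2,"dy":0.1,"dz":0.15,"wx":0,"wy":0,"wz":0.2},{"dx":-0.4,"dy":0.1,"dz":0.15,"wx":0,"wy":0,"wz":0.2},{"dx":-0.7,"dy":0.1,"dz":0.15,"wx":0,"wy":0,"wz":0.2},{"dx":-1,"dy":0.1,"dz":0.15,"wx":0,"wy":0,"wz":0.2},{"dx":-1.2,"dy":0.1,"dz":0.15,"wx":0,"wy":0,"wz":0.2},{"dx":-1.4,"dy":0.1,"dz":0.15,"wx":0,"wy":0,"wz":0.2},{"dx":-1.6,"dy":0.1,"dz":0.15,"wx":0,"wy":0,"wz":0.2},{"dx":-1.8,"dy":0.1,"dz":0.15,"wx":0,"wy":0,"wz":0.2},{"dx":-2,"dy":0.1,"dz":0.15,"wx":0,"wy":0,"wz":0.2},{"dx":-2,"dy":0.1,"dz":0.15,"wx":0,"wy":0,"wz":0.2}]'
cat >> h.py <<'E'
def ftool():
    s=arm.get_state(); R0=R.from_euler('xyz',s['ee_rot']); print('F tool',R0.inv().apply(s['force']).round(1),'M',R0.inv().apply(s['moment']).round(2))
E
python3 - <<'E'
from h import *
ftool(); ins(.070,-.001,-.001); ins(.018,-.001,-.001)
E
```

```text
t: 79.85
eef_pos: [0.453, 0.1711, 0.1058]
ee_rot: [-3.141, -0.002, -0.912]
force: [0.4, -0.2, -0.3]
width: 0.0175
gripper_force: 50.0
F tool [ 0.4 -0.2  0.3] M [-0.03 -0.1   0.02]
dx -0.03 dy -0.01 dz -0.02 wx -0.0 wy -0.1 wz -0.1 |w| 0
dx -5.23 dy -0.00 dz -0.03 wx -0.0 wy -0.1 wz -0.1 |w| 0
```

```bash
python3 -m crank '[{"dx":-0.1,"dy":0,"dz":0,"wx":0,"wy":0,"wz":0},{"dx":-0.3,"dy":0,"dz":0,"wx":0,"wy":0,"wz":0},{"dx":-0.4,"dy":0,"dz":0,"wx":0,"wy":0,"wz":0},{"dx":-0.6,"dy":0,"dz":0,"wx":0,"wy":0,"wz":0},{"dx":-0.7,"dy":0,"dz":0,"wx":0,"wy":0,"wz":0},{"dx":-0.8,"dy":0,"dz":0,"wx":0,"wy":0,"wz":0},{"dx":-1,"dy":0,"dz":0,"wx":0,"wy":0,"wz":0},{"dx":-1.1,"dy":0,"dz":0,"wx":0,"wy":0,"wz":0},{"dx":-1.2,"dy":0,"dz":0,"wx":0,"wy":0,"wz":0},{"dx":-1.2,"dy":0,"dz":0,"wx":0,"wy":0,"wz":0}]'
python3 - <<'E'
from h import *
ftool(); ins(.018,-.001,-.001)
E
```

```text
t: 81.1
eef_pos: [0.4457, 0.1807, 0.1058]
ee_rot: [-3.141, -0.002, -0.912]
force: [1.8, 0.0, 2.1]
width: 0.0173
gripper_force: 50.0
F tool [ 1.1 -1.4 -2.1] M [0.41 0.02 0.17]
dx -4.02 dy 0.00 dz -0.02 wx -0.0 wy -0.1 wz -0.1 |w| 0
```

```bash
python3 -m crank '[{"dx":0,"dy":-0.05,"dz":-0.05,"wx":0,"wy":0,"wz":0},{"dx":-0.2,"dy":-0.05,"dz":-0.05,"wx":0,"wy":0,"wz":0},{"dx":-0.4,"dy":-0.05,"dz":-0.05,"wx":0,"wy":0,"wz":0},{"dx":-0.6,"dy":-0.05,"dz":-0.05,"wx":0,"wy":0,"wz":0},{"dx":-0.8,"dy":-0.05,"dz":-0.05,"wx":0,"wy":0,"wz":0},{"dx":-1,"dy":-0.05,"dz":-0.05,"wx":0,"wy":0,"wz":0},{"dx":-1.2,"dy":-0.05,"dz":-0.05,"wx":0,"wy":0,"wz":0},{"dx":-1.4,"dy":-0.05,"dz":-0.05,"wx":0,"wy":0,"wz":0},{"dx":-1.5,"dy":-0.05,"dz":-0.05,"wx":0,"wy":0,"wz":0},{"dx":-1.5,"dy":-0.05,"dz":-0.05,"wx":0,"wy":0,"wz":0}]'
python3 - <<'E'
from h import *
ftool(); ins(.018,-.001,-.001)
E
```

```text
t: 82.35
eef_pos: [0.4368, 0.1928, 0.1062]
ee_rot: [-3.141, -0.002, -0.912]
force: [0.9, 0.3, 0.5]
width: 0.017
gripper_force: 50.0
F tool [ 0.4 -0.9 -0.5] M [ 0.19 -0.13  0.1 ]
dx -2.52 dy 0.04 dz 0.02 wx -0.0 wy -0.1 wz -0.1 |w| 0
```

```bash
python3 -m crank '[{"dx":-0.3,"dy":0,"dz":0,"wx":0,"wy":0,"wz":0},{"dx":-0.6,"dy":0,"dz":0,"wx":0,"wy":0,"wz":0},{"dx":-0.9,"dy":0,"dz":0,"wx":0,"wy":0,"wz":0},{"dx":-1.2,"dy":0,"dz":0,"wx":0,"wy":0,"wz":0},{"dx":-1.5,"dy":0,"dz":0,"wx":0,"wy":0,"wz":0},{"dx":-1.8,"dy":0,"dz":0,"wx":0,"wy":0,"wz":0},{"dx":-2,"dy":0,"dz":0,"wx":0,"wy":0,"wz":0},{"dx":-2.2,"dy":0,"dz":0,"wx":0,"wy":0,"wz":0},{"dx":-2.4,"dy":0,"dz":0,"wx":0,"wy":0,"wz":0},{"dx":-2.4,"dy":0,"dz":0,"wx":0,"wy":0,"wz":0}]'
python3 - <<'E'
from h import *
ftool(); ins(.016,-.001,-.001)
E
```

```text
t: 83.6
eef_pos: [0.4222, 0.2119, 0.1062]
ee_rot: [-3.141, -0.002, -0.912]
force: [1.9, -0.3, 2.7]
width: 0.0175
gripper_force: 50.0
F tool [ 1.4 -1.3 -2.7] M [ 0.32 -0.12  0.09]
dx -0.32 dy 0.05 dz 0.02 wx -0.0 wy -0.1 wz -0.1 |w| 0
```

```bash
python3 -m crank '[{"dx":-0.1,"dy":0,"dz":0,"wx":0,"wy":0,"wz":0},{"dx":-0.15,"dy":0,"dz":0,"wx":0,"wy":0,"wz":0},{"dx":-0.2,"dy":0,"dz":0,"wx":0,"wy":0,"wz":0},{"dx":-0.25,"dy":0,"dz":0,"wx":0,"wy":0,"wz":0},{"dx":-0.3,"dy":0,"dz":0,"wx":0,"wy":0,"wz":0},{"dx":-0.35,"dy":0,"dz":0,"wx":0,"wy":0,"wz":0},{"dx":-0.4,"dy":0,"dz":0,"wx":0,"wy":0,"wz":0},{"dx":-0.4,"dy":0,"dz":0,"wx":0,"wy":0,"wz":0},{"dx":-0.4,"dy":0,"dz":0,"wx":0,"wy":0,"wz":0},{"dx":-0.4,"dy":0,"dz":0,"wx":0,"wy":0,"wz":0}]'
python3 - <<'E'
from h import *
ftool(); ins(.016,-.001,-.001)
for c in('scene','side'): snap(c); print([(q,marks(c,q,1)) for q in('pin','pin_tip','lid_edge')])
print(L)
E
```

```text
t: 84.85
eef_pos: [0.4198, 0.2149, 0.1062]
ee_rot: [-3.141, -0.002, -0.912]
force: [2.3, -0.1, 3.9]
width: 0.0177
gripper_force: 50.0
F tool [ 1.5 -1.8 -3.9] M [0.47 0.45 0.06]
dx 0.07 dy 0.05 dz 0.02 wx -0.0 wy -0.1 wz -0.1 |w| 0
[('pin', [([0.407, 0.239, 0.11], 0.44)]), ('pin_tip', []), ('lid_edge', [([0.358, 0.344, 0.135], 0.89)])]
[('pin', [([0.405, 0.235, 0.111], 0.37)]), ('pin_tip', [([0.362, 0.285, 0.107], 0.63)]), ('lid_edge', [([0.36, 0.344, 0.137], 0.62)])]
[0.39368413 0.24944681 0.1105    ]
```

```bash
python3 -m crank '[{"dx":0,"dy":0,"dz":0,"wx":0,"wy":0,"wz":0},{"dx":0,"dy":0,"dz":0,"wx":0,"wy":0,"wz":0},{"dx":0,"dy":0,"dz":0,"wx":0,"wy":0,"wz":0},{"dx":0,"dy":0,"dz":0,"wx":0,"wy":0,"wz":0},{"dx":0,"dy":0,"dz":0,"wx":0,"wy":0,"wz":0},{"dx":0,"dy":0,"dz":-1,"wx":0,"wy":0,"wz":0},{"dx":0,"dy":0,"dz":-3,"wx":0,"wy":0,"wz":0},{"dx":0,"dy":0,"dz":-6,"wx":0,"wy":0,"wz":0},{"dx":0,"dy":0,"dz":-11,"wx":0,"wy":0,"wz":0},{"dx":0,"dy":0,"dz":-16,"wx":0,"wy":0,"wz":0}]' 4
python3 -m crank '[{"dx":3,"dy":0,"dz":0,"wx":0,"wy":0,"wz":0},{"dx":6,"dy":0,"dz":0,"wx":0,"wy":0,"wz":0},{"dx":9,"dy":0,"dz":0,"wx":0,"wy":0,"wz":0},{"dx":12,"dy":0,"dz":0,"wx":0,"wy":0,"wz":0},{"dx":14,"dy":0,"dz":0,"wx":0,"wy":0,"wz":0},{"dx":14,"dy":0,"dz":0,"wx":0,"wy":0,"wz":0},{"dx":14,"dy":0,"dz":0,"wx":0,"wy":0,"wz":0},{"dx":14,"dy":0,"dz":0,"wx":0,"wy":0,"wz":0},{"dx":14,"dy":0,"dz":0,"wx":0,"wy":0,"wz":0},{"dx":14,"dy":0,"dz":0,"wx":0,"wy":0,"wz":0}]'
python3 - <<'E'
from h import *
for c in('scene','side'): snap(c); print(c,[(q,marks(c,q,1)) for q in('pin','pin_tip','pin_grip','lid_edge','latch','scoop','scoop_lip','mat','tumbler1','glaze_jar')],marks(c,'shard1'))
E
```

```text
t: 86.5
eef_pos: [0.4193, 0.2147, 0.2685]
ee_rot: [-3.141, -0.002, -0.912]
force: [0.7, 1.2, 0.0]
width: 0.0396
gripper_force: 0.0
t: 87.75
eef_pos: [0.505, 0.1045, 0.2666]
ee_rot: [-3.141, -0.002, -0.912]
force: [-0.6, 0.2, 0.3]
width: 0.0405
gripper_force: 0.0
scene [('pin', [([0.406, 0.239, 0.11], 0.66)]), ('pin_tip', []), ('pin_grip', [([0.424, 0.214, 0.106], 0.55)]), ('lid_edge', [([0.358, 0.343, 0.132], 0.75)]), ('latch', [([0.393, 0.252, 0.107], 0.68)]), ('scoop', [([0.464, -0.348, 0.004], 0.6)]), ('scoop_lip', [([0.559, -0.403, 0.001], 0.92)]), ('mat', [([0.471, -0.35, -0.001], 0.63)]), ('tumbler1', [([0.77, -0.198, 0.0], 0.9)]), ('glaze_jar', [([0.748, 0.251, 0.001], 0.97)])] []
side [('pin', [([0.406, 0.238, 0.109], 0.46)]), ('pin_tip', [([0.364, 0.284, 0.115], 0.61)]), ('pin_grip', [([0.421, 0.21, 0.103], 0.52)]), ('lid_edge', [([0.359, 0.343, 0.138], 0.56)]), ('latch', [([0.39, 0.25, 0.112], 0.69)]), ('scoop', [([0.467, -0.348, 0.008], 0.71)]), ('scoop_lip', [([0.56, -0.405, 0.005], 0.83)]), ('mat', [([0.471, -0.352, 0.003], 0.96)]), ('tumbler1', [([0.769, -0.194, -0.002], 0.73)]), ('glaze_jar', [([0.749, 0.244, 0.004], 0.76)])] []
```

```bash
python3 -c "
from station import arm
print(arm.job_done())"
```

```text
the job is handed in; nothing more can be done
None
```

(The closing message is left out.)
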